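Fit the return spring of a rocking mixer

ROBOT

A 6-joint arm with a two-finger parallel gripper is mounted at the origin on a cart in front of the work surface, level with it; the furniture and walls round the work are solid. World frame = base frame: x ahead of the robot, y to its left, z up, the work surface at z = 0. Lengths are in m, angles in rad, forces in N, time in s.
With the tool pointing down it reaches from about 0.325 to 0.775 m from the base axis. Payload 5.5 kg.
Tool frame: the origin (TCP) lies midway between the tips of the shut fingers; the grasp point (between the pads) lies behind it (bot.tcp_to_grasp is the z of the grasp point in the tool frame, in m); z points along the fingers, y is the direction in which the jaws open and shut (so a half turn about z gives the same grasp; the last joint's range is limited). The gripper opens to 85 mm and grips with 20 to 120 N. Pads are 22 mm wide; open, the fingers measure 114 mm over their backs; the gripper's body (76 mm by 85 mm) begins 54 mm behind the grasp point. The pads swing forward as they close: fully open they stand 13 mm farther back than shut.
Start: joints at [1.144, 0.091, 1.231, -0, 1.82, -0.057], TCP at [0.217, 0.559, 0.231] pointing down, gripper open.
Joint ranges: [-2.87, 2.87], [-0.86, 2.18], [0.17, 2.46], [-1.51, 4.65], [0.06, 2.69], [-2.65, 2.65]. Speed limits (rad/s): [2.57, 2.57, 3.01, 3.14, 3.14, 3.14].

INTERFACE

Orientations are given as a rotation vector (axis times angle).
In Python, from station import bot gives the robot as it stands.
- The arm moves only by the tool drive_tool, never from a script. Its argument "steps" is a list of rows, each an object with "rotation": the turn, a rotation vector about the tool's x, y, z in rad, a list of three; "translation": the shift along the tool's x, y, z in m, a list of three; "claw": the opening, from 0 (shut) to 1 (fully open). In form: [{"rotation": [wx, wy, wz], "translation": [x, y, z], "claw": claw}, ...]. A call has 1 to 8 rows; each row shifts and turns the commanded pose from where the row before left it, along the tool's axes as they then stand; what a row does not reach is not made up. A row lasts 1/10 s, in which the tool goes at most 50 mm and 8.59 degrees, less where a joint would pass 70% of its speed; a pose out of reach is approached as far as the arm can. A call is refused whole if a number of a shift passes 0.05 or a number of a turn 0.15, either way. A call with a gripper value outside its range is refused whole. The fingers move at their own pace and stop on an object; "grip_force" is the grip in N (left out, the last holds). Time passes only in rows, so rows that do not move let the fingers close. It gives the time, the measured TCP pose, the force and the opening at its end, in the units of the state.
- bot.read_state(): the state, without advancing time (a new reading comes with each control period).
- bot.snapshot(name): name is "side" or "top" or "wrist"; returns the picture (480x640x3 uint8, red, green, blue); there is no depth.
- bot.camera_params(name): a dict with "fx", "fy", "cx", "cy" (pixels), "R" (3x3) and "t" (3): a world point X has camera coordinates R X + t. Camera axes: x right, y down, z forward; pixel columns grow to the right and rows downward; lengths in m; the calibration is good to about 2 mm. A picture is of the moment at which its call begins: read the wrist's pose just before it. camera_params takes no time and is no camera call; for the wrist camera it gives the pose at the moment of the call.
- bot.finish_job(): hands the job in, once; it reports no verdict.
The state is a dict: "time_s": time; "joint_positions": joint angles; "qvel": joint speeds; "joint_torque": joint torques, N m; "ee_pos": TCP position; "ee_rot": TCP orientation; "wrist_force": force on the tool from outside, world axes, zero at the start; "ft_torque": the same for the moment, N m; "finger_gap": finger opening in m.
Only numpy, scipy, OpenCV 4.12 (cv2) and the standard library are available. Lean on these libraries where they do the work, as an engineer would, in place of code of your own. Each camera call takes 0.05 s, during which the arm holds its last target.

TASK

Fit the loose tension spring to the mixer's sloping rail: take it from its stand, put its bent hook down into the hole of the anchor plate at the top of the rail as far as it goes (the plate can be clamped a little higher or lower, so feel for the hole), with the tube lying in the guide fork, then draw the spring out by its black handle and put the eye over the headed post at the bottom of the rail, down on the neck below the head. Leave the spring stretched between hole and post, and do not move or upset the beaker, the small bottle or the stapler.

Things in the scene. Friction and masses are not known exactly. Their poses are not given: they have to be found in the camera images.
- spring: Tension spring in a square aluminium guard tube, 200 mm over all, 130 g. Origin: middle of the tube on the spring's axis; x along the axis to the hook end, z opposite to the hook's pin. Tube 90 mm long (x -45 to 45), 22 mm wide and high, flat sides. A black handle with an eye slides out at its -x end. It starts level in its stand, pin down; grip the tube between the stand's forks.
- hook_tip (a point): End of the hook's pin, at (75, 0, -26) mm in the spring's frame. From the tube's end a steel rod of 8 mm diameter runs along the axis to x = 75 and bends at a right angle to the pin: 8 mm diameter, round end, pointing along -z.
- handle (a point): Middle of the black handle on the sliding end, axes as the spring's: waist 18 mm wide (y), 24 mm high (z), 24 mm long (x) between two flanges of 26 x 26 x 4 mm. Relaxed it is at (-72, 0, 2) mm in the spring's frame.
- eye (a point): Centre of the eye, a steel ring lying in the spring's xy plane: 20 mm inner, 32 mm outer diameter, 6 mm thick. Rigid with the handle: 34 mm beyond the handle's middle along -x and 2 mm lower. Relaxed it is at (-106, 0, 0) mm in the spring's frame, 181 mm from the pin.
- stretch (a joint): How far the handle and eye are drawn out of the tube, m: 0 relaxed, 0.05 the stop. It pulls back with 3 N at 0 and 200 N/m more (13 N at the stop).
- holder: The spring's stand, fixed to the desk: grey foot 130 x 70 x 8 mm with two forks, 62 mm free between them, 36 mm wide, tops 57 mm high, in which the tube lies, its axis 55 mm above the desk. Origin under the foot's centre; x along the spring (to the hook). At the start the spring's origin is above this one, give or take 5 mm along x.
- mixer: Rocking mixer frame fixed to the desk: grey base plate 330 x 130 mm, top 15 mm high, white drive housing 132 mm high at the far end, carrying the sloping rail. Origin on the desk, x towards the housing.
- rail: Sloping rail on the mixer, rising 30 degrees away from the robot. Axes: x up the slope, y across, z square to the slope. Origin: on the top face of the anchor plate at its upper end, where the middle of its hole is when the plate is clamped mid-way (see point plate). With the hook home the spring's axis lies at z = 4 mm along the rail, its axes parallel to the rail's.
- plate (a point): Same point as the rail's origin. Anchor plate: steel, 44 mm wide, 12 mm thick, 28 mm free below it, with one through hole of 12 mm diameter. The plate was clamped by hand, so its hole lies anywhere from 10 mm below to 10 mm above this point along the slope (rail x, y = 0); no reading tells where: look, or feel for it with the pin. It will not shift.
- fork (a point): Middle of the floor of the rail's guide fork, in which the lower end of the tube comes to rest, at (-110, 0, -7.5) mm in the rail's frame. Fork 16 mm long (x); two cheeks rise to z = 10 mm, 26 mm apart inside, 36 mm outside. The beam below has its top at z = -40 mm.
- post (a point): Point on the headed post where the eye's centre belongs, at (-215, 0, 4) mm in the rail's frame, 24 to 44 mm beyond the relaxed eye of the hooked spring. The post stands along the rail's z, leaning 30 degrees to the robot. Neck 10 mm diameter, from a 26 mm shoulder at z = 0 to z = 8; above it a tapered head, 15 mm diameter at its underside, top at z = 15 mm.
- beaker: Plastic beaker, 90 mm wide, 103 mm high; a bystander. Origin under its centre.
- small_bottle: Small white bottle with a red cap, 48 mm diameter, 124 mm high; a bystander. Origin under its centre.
- stapler: Small stapler, 120 x 30 x 30 mm, lying on the desk; a bystander. Origin under its centre.

How it is judged:
On the way:
1. the hook's pin is down in the rail's hole, the spring still relaxed (z of hook_tip in the frame of rail below -0.014 m and x of hook_tip in the frame of rail between -0.0145 and 0.0145 m and y of hook_tip in the frame of rail between -0.006 and 0.006 m and value of joint stretch below 0.008 m), for 0.2 s.
At the end, for the whole second after the job is handed in: The hook's pin reaches at least 14 mm down into the hole of the anchor plate, the spring lies along the rail within 7 degrees, its eye is round the post's neck (centre within 9 mm of the post point and below the head), the spring is stretched by more than 12 mm and everything is at rest (z of hook_tip in the frame of rail below -0.014 m and x of hook_tip in the frame of rail between -0.0145 and 0.0145 m and y of hook_tip in the frame of rail between -0.006 and 0.006 m and angle between the x axis of spring and the x axis of rail, either way round below 0.12 rad and distance between eye and post below 0.009 m and z of eye in the frame of rail below 0.01 m and value of joint stretch above 0.012 m and linear speed of spring below 0.02 m/s); the robot touches nothing.
It fails at once if the beaker is moved by more than 30 mm or tipped (distance of beaker from where it was at the start of the episode above 0.03 m or angle between beaker's own z axis and vertical above 0.4 rad).
It fails at once if the small bottle is moved by more than 30 mm or tipped (distance of small_bottle from where it was at the start of the episode above 0.03 m or angle between small_bottle's own z axis and vertical above 0.4 rad).
It fails at once if the stapler is moved by more than 30 mm (distance of stapler from where it was at the start of the episode above 0.03 m).
It also fails if it takes over 61 s, if anything falls off the work surface, if the arm or the gripper's body presses on something with over 40 N, if the wrist force passes 120 N, or if a joint passes its speed limit or range.

## Working session

There is one attempt and no reset: what is moved stays moved. The work goes in short steps, Python scripts to look and compute and a tool call to move; the robot and the scene stay as the last step left them, time stands still between calls to the robot, and variables do not carry over. Pictures are saved under pics/ and viewed, and the job is handed in when it is done.

Besides the shell and the picture viewer there is one more tool, called as name(argument=value, ...), one argument or row to a line, values as JSON. drive_tool: Moves the arm, as the interface text tells. Its arguments: {"type":"object","properties":{"steps":{"type":"array"},"grip_force":{"type":"number"}},"required":["steps"]}

```bash
mkdir -p pics; ls; python3 - <<'E'
from station import bot
import cv2
for n in ("side","top"):
    im=bot.snapshot(n); cv2.imwrite(f"pics/{n}0.png",im[:,:,::-1]); p=bot.camera_params(n); print(n,p)
s=bot.read_state(); print(s, bot.tcp_to_grasp)
E
```

```text
pics
side {'fx': 452.2112258539779, 'fy': 452.2112258539779, 'cx': 323.3889265623884, 'cy': 228.92897881605748, 'R': array([[-0.97737283, -0.21096118,  0.01541883],
       [-0.12298414,  0.50744508, -0.85286247],
       [ 0.17209666, -0.83546088, -0.52190791]]), 't': array([0.50221123, 0.21548611, 0.88787802])}
top {'fx': 459.1606229382827, 'fy': 459.1606229382827, 'cx': 332.7793940289655, 'cy': 232.18514144160065, 'R': array([[-7.67481942e-04, -9.99839448e-01, -1.79022135e-02],
       [-9.80461577e-01,  4.27389826e-03, -1.96664258e-01],
       [ 1.96709195e-01,  1.74014962e-02, -9.80307442e-01]]), 't': array([-0.04385242,  0.54678093,  1.26637432])}
{'time_s': 0.1, 'joint_positions': array([ 1.14426845e+00,  9.17827187e-02,  1.23180735e+00,  1.88782013e-05,
        1.81980580e+00, -5.67088199e-02]), 'qvel': array([-0.00022638, -0.00124166, -0.00301492, -0.00105068, -0.00031035,
       -0.00119035]), 'joint_torque': array([ 2.79882945e-03, -4.60219538e+01, -4.19216537e+01, -2.73334439e-05,
        1.06782373e-02, -5.01639988e-05]), 'ee_pos': array([0.21675831, 0.55919219, 0.2302408 ]), 'ee_rot': array([-5.77515732e-01, -3.08759616e+00,  2.74294205e-03]), 'wrist_force': array([-0.21344517,  0.55177287,  0.24116693]), 'ft_torque': array([ 0.0006158 , -0.01605275, -0.03641368]), 'finger_gap': 0.08548936983871938} -0.0187
```

View pics/side0.png

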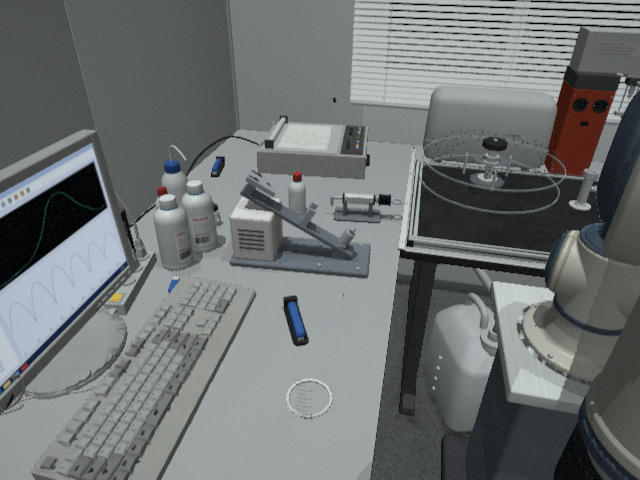

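View pics/top0.png

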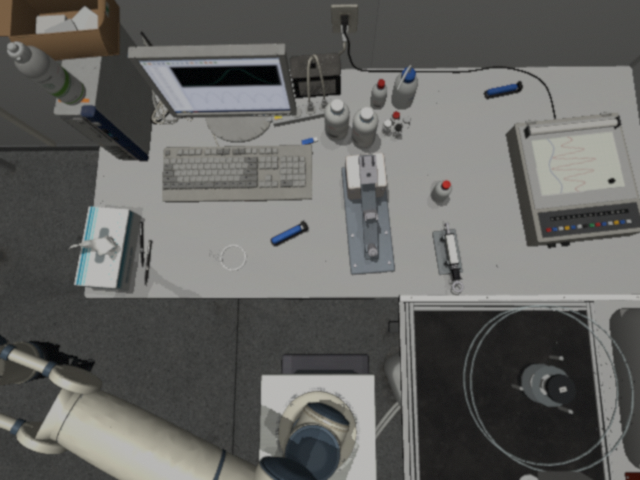

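```bash
python3 - <<'E'
import cv2
a=cv2.imread("pics/top0.png"); s=cv2.imread("pics/side0.png")
def crop(im,x0,y0,x1,y1,k,n): cv2.imwrite(n,cv2.resize(im[y0:y1,x0:x1],None,fx=k,fy=k,interpolation=cv2.INTER_CUBIC))
crop(a,335,145,485,300,5,"pics/c_top.png")
crop(s,225,165,415,285,4,"pics/c_side.png")
E
```

```text
(no output)
```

View pics/c_top.png

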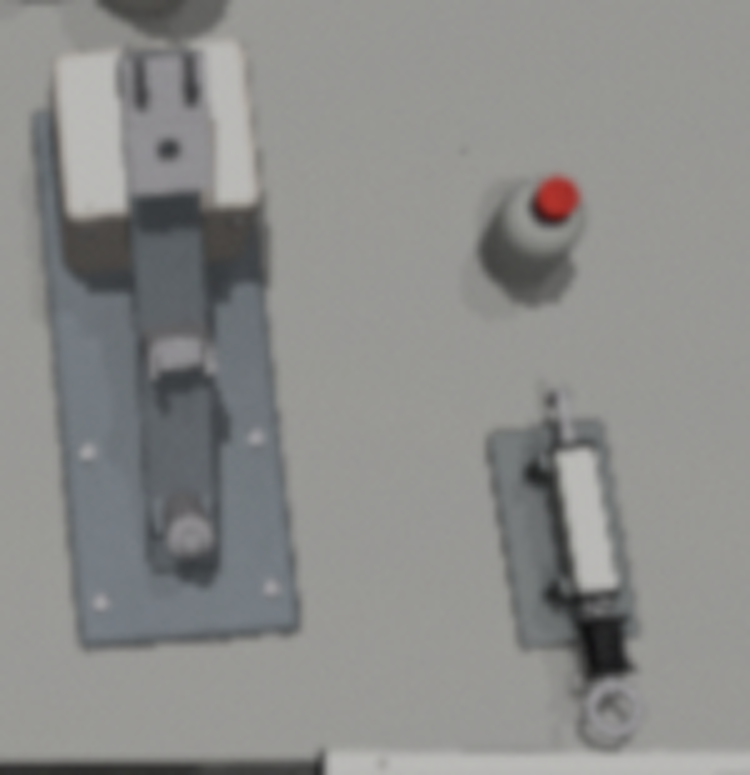

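View pics/c_side.png

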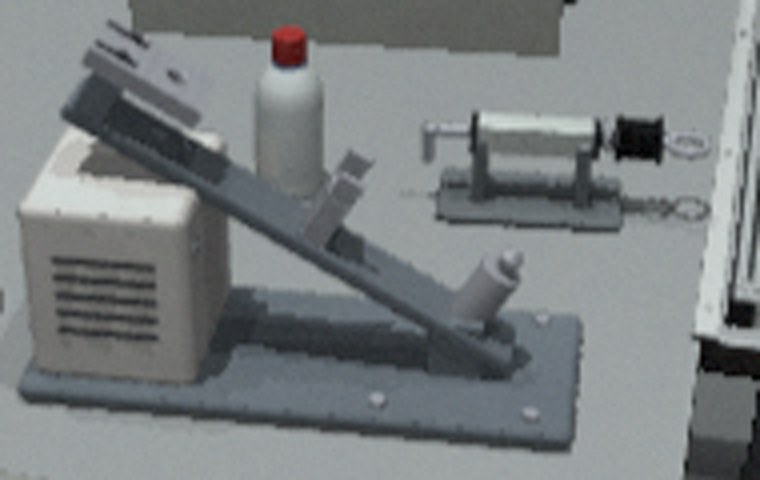

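```bash
cat > h.py <<'E'
import numpy as np, cv2
from scipy.spatial.transform import Rotation as Ro
from scipy.optimize import least_squares
def proj(p,X):
    c=np.asarray(X)@p['R'].T+p['t']; return np.stack([p['fx']*c[...,0]/c[...,2]+p['cx'],p['fy']*c[...,1]/c[...,2]+p['cy']],-1)
def plane(p,uv,z):
    d=np.array([(uv[0]-p['cx'])/p['fx'],(uv[1]-p['cy'])/p['fy'],1]); d=p['R'].T@d; o=-p['R'].T@p['t']
    return o+d*(z-o[2])/d[2]
def crop(im,x0,y0,x1,y1,k,n): cv2.imwrite(n,cv2.resize(im[y0:y1,x0:x1],None,fx=k,fy=k,interpolation=cv2.INTER_CUBIC))
def railR(yaw): return Ro.from_euler('z',yaw).as_matrix()@Ro.from_euler('y',-np.pi/6).as_matrix()
E
python3 - <<'E'
from station import bot
from h import *
t=bot.camera_params("top");s=bot.camera_params("side")
T=lambda x,y:np.array([335+(x+.5)/5-.5,145+(y+.5)/5-.5])
S=lambda x,y:np.array([225+(x+.5)/4-.5,165+(y+.5)/4-.5])
np.set_printoptions(precision=4,suppress=True)
print("plate base",[plane(t,T(*c),.015) for c in [(298,632),(83,648),(33,115)]])
print("foot",[plane(t,T(*c),.008) for c in [(490,435),(602,422),(636,633),(523,648)]])
print("tube",[plane(t,T(*c),.066) for c in [(556,447),(597,447),(618,588),(578,592)]])
print("eye",plane(t,T(609,711),.058), "pin",plane(t,T(553,393),.057))
print("bottle cap",plane(t,T(556,199),.124),"stapler",plane(t,(290,233),.03),"beaker",plane(t,(233,257),.1))
# rail fit: post top and hole
obs=[(t,T(188,531),(-.215,0,.015)),(s,S(513,256),(-.215,0,.015))]
def f(v):
    R=railR(v[3]); r=[]
    for c,uv,X in obs: r+=list(proj(c,v[:3]+R@np.array(X))-uv)
    h=np.array([v[4],0,0])
    for c,uv in [(t,T(168,149)),(s,S(177,76))]: r+=list(proj(c,v[:3]+R@h)-uv)
    R2=[]
    return np.array(r+[v[4]*20])
q=least_squares(f,[.65,-.1,.2,.1,0]);print(q.x,f(q.x))
p=bot.camera_params("wrist");st=bot.read_state();Rt=Ro.from_rotvec(st['ee_rot']).as_matrix()
print("cam in tool pos",Rt.T@(-p['R'].T@p['t']-st['ee_pos']),"axes\n",p['R']@Rt, p['fx'],p['cx'],p['cy'])
E
```

```text
plate base [array([ 0.4387, -0.2229,  0.015 ]), array([ 0.4297, -0.098 ,  0.015 ]), array([ 0.7551, -0.0704,  0.015 ])]
foot [array([ 0.5564, -0.3406,  0.008 ]), array([ 0.5639, -0.4071,  0.008 ]), array([ 0.4383, -0.4202,  0.008 ]), array([ 0.4298, -0.3542,  0.008 ])]
tube [array([ 0.5376, -0.3658,  0.066 ]), array([ 0.5375, -0.3889,  0.066 ]), array([ 0.4571, -0.3964,  0.066 ]), array([ 0.4549, -0.374 ,  0.066 ])]
eye [ 0.3891 -0.3897  0.058 ] pin [ 0.5709 -0.3677  0.057 ]
bottle cap [ 0.666  -0.3591  0.124 ] stapler [0.5496 0.0807 0.03  ] beaker [0.4689 0.2288 0.1   ]
[ 0.6743 -0.1421  0.1895  0.0599  0.0002] [-0.3019  1.6687 -1.0275 -0.8671  0.3612 -0.029  -0.3096  0.5401  0.0046]
cam in tool pos [ 0.0739  0.0005 -0.1431] axes
 [[-0.0012  1.      0.0005]
 [-0.9556 -0.001  -0.2947]
 [-0.2947 -0.0008  0.9556]] 331.31673532072455 318.03045965053775 241.50599331504785
```

```bash
cat >> h.py <<'E'
np.set_printoptions(precision=4,suppress=True)
def downR(yaw): # tool for spring/rail yaw, level
    y=np.array([-np.sin(yaw),np.cos(yaw),0]);z=np.array([0,0,-1.]);return np.stack([np.cross(y,z),y,z],1)
def toolR(RS): # tool axes for spring frame RS
    return np.stack([-RS[:,0],RS[:,1],-RS[:,2]],1)
def go(bot,p,R=None):
    st=bot.read_state();Rt=Ro.from_rotvec(st['ee_rot']).as_matrix()
    d=Rt.T@(np.array(p)-st['ee_pos']);print("shift(tool now)",d,np.linalg.norm(d))
    if R is not None:
        w=Ro.from_matrix(Rt.T@R).as_rotvec();print("turn",w,np.linalg.norm(w), "shift in target axes",R.T@(np.array(p)-st['ee_pos']))
E
python3 - <<'E'
from station import bot
from h import *
R=toolR(railR(.07)); print(R)
go(bot,[.5,-.15,.27],R)
E
```

```text
[[-0.8639 -0.0699  0.4988]
 [-0.0606  0.9976  0.035 ]
 [-0.5     0.     -0.866 ]]
shift(tool now) [-0.5204 -0.5589 -0.0388] 0.764696159868056
turn [-0.1168 -0.5156 -0.4292] 0.6809406493352758 shift in target axes [-0.2216 -0.7273  0.082 ]
```

drive_tool(
  steps=[
    {"rotation": [0, 0, 0], "translation": [-0.0325, -0.035, -0.003], "claw": 1},
    {"rotation": [0, 0, 0], "translation": [-0.0325, -0.035, -0.003], "claw": 1},
    {"rotation": [0, 0, 0], "translation": [-0.0325, -0.035, -0.003], "claw": 1},
    {"rotation": [0, 0, 0], "translation": [-0.0325, -0.035, -0.003], "claw": 1},
    {"rotation": [0, 0, 0], "translation": [-0.0325, -0.035, -0.003], "claw": 1},
    {"rotation": [0, 0, 0], "translation": [-0.0325, -0.035, -0.003], "claw": 1},
    {"rotation": [0, 0, 0], "translation": [-0.0325, -0.035, -0.003], "claw": 1},
    {"rotation": [0, 0, 0], "translation": [-0.0325, -0.035, -0.003], "claw": 1},
  ],
)

```text
time_s: 0.9
ee_pos: [0.3582, 0.2026, 0.2551]
ee_rot: [0.577, 3.088, -0.0]
wrist_force: [1.2, 0.2, -0.4]
finger_gap: 0.085
```

drive_tool(
  steps=[
    {"rotation": [0, 0, 0], "translation": [-0.0325, -0.035, -0.003], "claw": 1},
    {"rotation": [0, 0, 0], "translation": [-0.0325, -0.035, -0.003], "claw": 1},
    {"rotation": [0, 0, 0], "translation": [-0.0325, -0.035, -0.003], "claw": 1},
    {"rotation": [0, 0, 0], "translation": [-0.0325, -0.035, -0.003], "claw": 1},
    {"rotation": [0, 0, 0], "translation": [-0.0325, -0.035, -0.003], "claw": 1},
    {"rotation": [0, 0, 0], "translation": [-0.0325, -0.035, -0.003], "claw": 1},
    {"rotation": [0, 0, 0], "translation": [-0.0325, -0.035, -0.003], "claw": 1},
    {"rotation": [0, 0, 0], "translation": [-0.0325, -0.035, -0.003], "claw": 1},
  ],
)

```text
time_s: 1.7
ee_pos: [0.4995, -0.1527, 0.279]
ee_rot: [-0.578, -3.088, -0.0]
wrist_force: [0.1, 0.3, 1.2]
finger_gap: 0.0853
```

drive_tool(
  steps=[
    {"rotation": [-0.0234, -0.103, -0.086], "translation": [0, 0, 0], "claw": 1},
    {"rotation": [-0.0234, -0.103, -0.086], "translation": [0, 0, 0], "claw": 1},
    {"rotation": [-0.0234, -0.103, -0.086], "translation": [0, 0, 0], "claw": 1},
    {"rotation": [-0.0234, -0.103, -0.086], "translation": [0, 0, 0], "claw": 1},
    {"rotation": [-0.0234, -0.103, -0.086], "translation": [0, 0, 0], "claw": 1},
    {"rotation": [0, 0, 0], "translation": [0, 0, 0], "claw": 1},
  ],
)

```text
time_s: 2.3
ee_pos: [0.4975, -0.151, 0.277]
ee_rot: [-0.09, 2.617, 0.028]
wrist_force: [0.7, 0.1, 0.1]
finger_gap: 0.0853
```

```bash
python3 - <<'E'
from station import bot
from h import *
go(bot,[.5,-.15,.27],toolR(railR(.07)))
p=bot.camera_params("wrist");im=bot.snapshot("wrist");cv2.imwrite("pics/w1.png",im[:,:,::-1]);print(p);np.savez("w1.npz",**p)
print(bot.read_state()['joint_positions'],bot.read_state()['time_s'])
E
```

```text
shift(tool now) [0.0012 0.0008 0.0073] 0.007476488447107276
turn [ 0.002  -0.0007 -0.0019] 0.0028184561868070694 shift in target axes [0.0012 0.0009 0.0073]
{'fx': 331.31673532072455, 'fy': 331.31673532072455, 'cx': 318.03045965053775, 'cy': 241.50599331504785, 'R': array([[-0.0681,  0.9977,  0.0022],
       [ 0.6794,  0.0448,  0.7324],
       [ 0.7306,  0.0514, -0.6809]]), 't': array([ 0.1842, -0.5055, -0.0095])}
[-0.5541 -0.5444  1.7705  0.2975  1.4836 -2.1517] 2.35
```

View pics/w1.png

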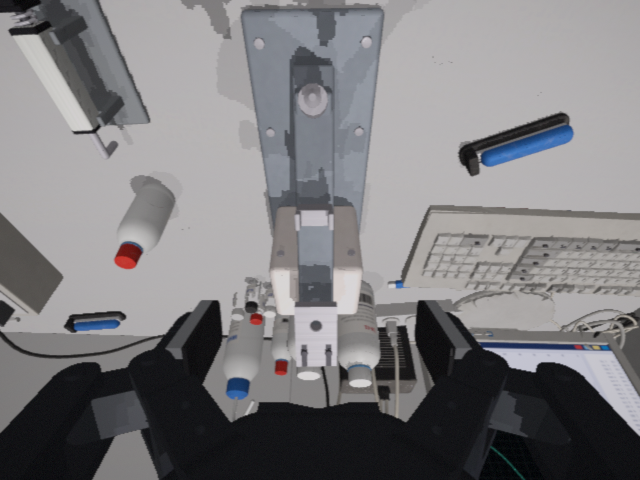

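```bash
python3 - <<'E'
from h import *
a=cv2.imread("pics/w1.png")
crop(a,235,180,395,300,5,"pics/c_w1f.png");crop(a,255,60,375,130,6,"pics/c_w1b.png");crop(a,265,280,375,380,6,"pics/c_w1a.png");crop(a,0,0,160,170,4,"pics/c_w1c.png")
E
```

```text
(no output)
```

View pics/c_w1a.png

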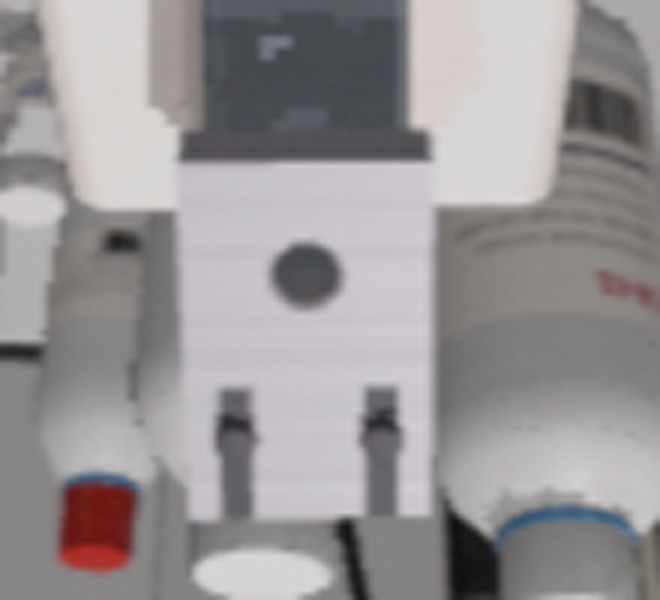

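View pics/c_w1b.png

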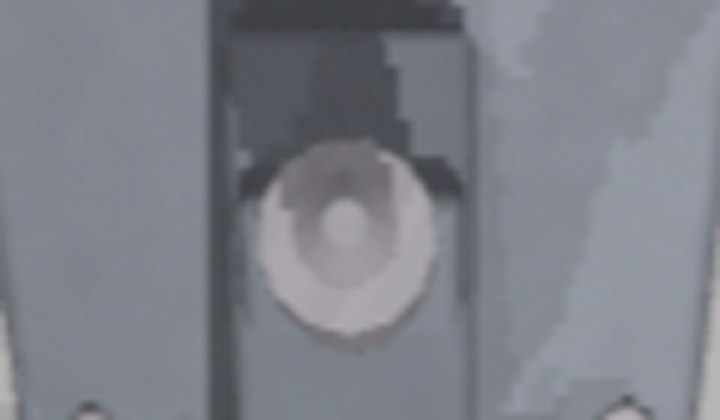

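View pics/c_w1f.png

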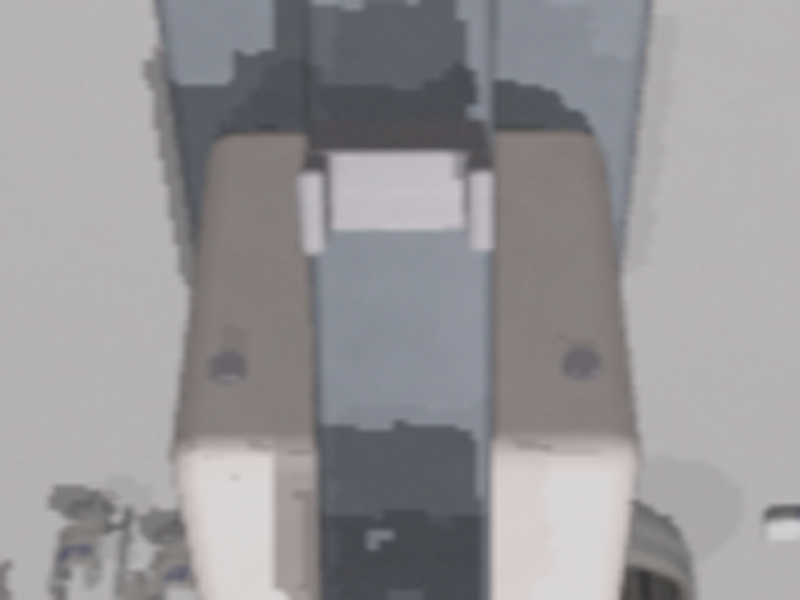

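View pics/c_w1c.png

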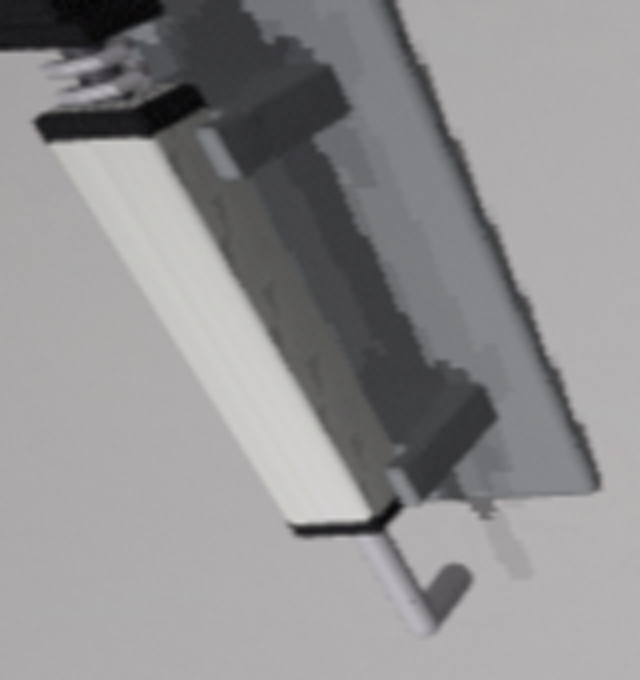

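```bash
cat > fit.py <<'E'
from h import *
p=dict(np.load("w1.npz"))
mk=lambda x0,y0,k:(lambda x,y:np.array([x0+(x+.5)/k-.5,y0+(y+.5)/k-.5]))
A=mk(265,280,6);B=mk(255,60,6);F=mk(235,180,5)
def obsv(h,xb,xt): return [
 (A(306,275),(h,0,0)),(A(180,162),(xb,-.022,0)),(A(432,160),(xb,.022,0)),(A(188,520),(xt,-.022,0)),(A(433,517),(xt,.022,0)),
 (B(346,224),(-.215,0,.015)),(B(348,237),(-.215,0,0)),(B(258,237),(-.215,-.013,0)),(B(437,237),(-.215,.013,0)),
 (F(300,172),(-.118,-.018,.01)),(F(492,170),(-.118,.018,.01)),(F(303,254),(-.102,-.018,.01)),(F(493,251),(-.102,.018,.01)),
 (F(330,152),(-.118,-.013,-.0075)),(F(463,150),(-.118,.013,-.0075)),(F(331,230),(-.102,-.013,-.0075)),(F(463,229),(-.102,.013,-.0075))]
def f(v):
    R=railR(v[3]);return np.concatenate([proj(p,v[:3]+R@np.array(X))-u for u,X in obsv(*v[4:7])])
q=least_squares(f,[.67,-.14,.19,.07,0,-.02,.04],loss='soft_l1');v=q.x;print(v);print(f(v).reshape(-1,2))
from station import bot
t=bot.camera_params("top");s=bot.camera_params("side");R=railR(v[3])
for c,n in((t,'top'),(s,'side')): print(n,[proj(c,v[:3]+R@np.array(X)) for X in((v[4],0,0),(-.215,0,.015))])
E
python3 fit.py; echo observed top 368.6,174.8 / 372.6,251.2 side 269.3,184 / 353.2,229
```

```text
[ 0.6728 -0.1417  0.1898  0.0788  0.0037 -0.0184  0.0539]
[[ 0.0423 -0.0006]
 [-0.6432  0.0065]
 [ 0.209   0.0141]
 [ 0.1237 -0.1232]
 [-0.3773  0.1161]
 [-0.1821  0.1625]
 [-0.1519  0.1565]
 [-0.3976  0.3328]
 [ 0.2694 -0.02  ]
 [-0.5356 -0.4599]
 [ 0.6416 -0.4312]
 [-0.5889  0.1198]
 [ 0.3804  0.3668]
 [-0.008  -0.3945]
 [ 0.4724 -0.2506]
 [ 0.2153  0.1643]
 [ 0.5013  0.1202]]
top [array([368.3432, 173.5751]), array([373.0901, 252.8947])]
side [array([267.7911, 183.3979]), array([352.6037, 227.006 ])]
observed top 368.6,174.8 / 372.6,251.2 side 269.3,184 / 353.2,229
```

```bash
python3 - <<'E'
from station import bot
from h import *
go(bot,[.497,-.3805,.20],downR(.11))
E
```

```text
shift(tool now) [ 0.0527 -0.229   0.059 ] 0.24225847355013877
turn [-0.0084  0.5216 -0.0429] 0.5234504763319037 shift in target axes [ 0.0261 -0.2278  0.0781]
```

drive_tool(
  steps=[
    {"rotation": [0, 0, 0], "translation": [0.0088, -0.0382, 0.0098], "claw": 1},
    {"rotation": [0, 0, 0], "translation": [0.0088, -0.0382, 0.0098], "claw": 1},
    {"rotation": [0, 0, 0], "translation": [0.0088, -0.0382, 0.0098], "claw": 1},
    {"rotation": [0, 0, 0], "translation": [0.0088, -0.0382, 0.0098], "claw": 1},
    {"rotation": [0, 0, 0], "translation": [0.0088, -0.0382, 0.0098], "claw": 1},
    {"rotation": [0, 0, 0], "translation": [0.0088, -0.0382, 0.0098], "claw": 1},
    {"rotation": [-0.002, 0.13, -0.011], "translation": [0, 0, 0], "claw": 1},
    {"rotation": [-0.002, 0.13, -0.011], "translation": [0, 0, 0], "claw": 1},
  ],
)

```text
time_s: 3.15
ee_pos: [0.4982, -0.3827, 0.2002]
ee_rot: [-0.124, 2.884, 0.014]
wrist_force: [0.3, -0.5, -0.1]
finger_gap: 0.0857
```

drive_tool(
  steps=[
    {"rotation": [-0.002, 0.13, -0.011], "translation": [0, 0, 0], "claw": 1},
    {"rotation": [-0.002, 0.13, -0.011], "translation": [0, 0, 0], "claw": 1},
    {"rotation": [0, 0, 0], "translation": [0, 0, 0], "claw": 1},
    {"rotation": [0, 0, 0], "translation": [0, 0, 0], "claw": 1},
  ],
)

```text
time_s: 3.55
ee_pos: [0.5008, -0.3798, 0.2003]
ee_rot: [-0.181, 3.133, -0.001]
wrist_force: [-0.4, 0.4, -0.4]
finger_gap: 0.0857
```

```bash
python3 - <<'E'
from station import bot
from h import *
go(bot,[.497,-.3805,.20],downR(.11))
p=bot.camera_params("wrist");im=bot.snapshot("wrist");cv2.imwrite("pics/w2.png",im[:,:,::-1]);np.savez("w2.npz",**p)
print(bot.read_state()['joint_positions'],bot.read_state()['time_s'])
crop(im[:,:,::-1],240,80,400,360,3,"pics/c_w2.png")
crop(im[:,:,::-1],220,0,420,480,1.25,"pics/c_w2o.png")
E
```

```text
shift(tool now) [ 0.0038 -0.0002  0.0003] 0.003841522164255515
turn [-0.001   0.0034  0.0054] 0.0064119020601282085 shift in target axes [ 0.0038 -0.0002  0.0003]
[-0.7055  0.1591  1.2106  0.002   1.7678 -2.3903] 3.6
```

View pics/w2.png

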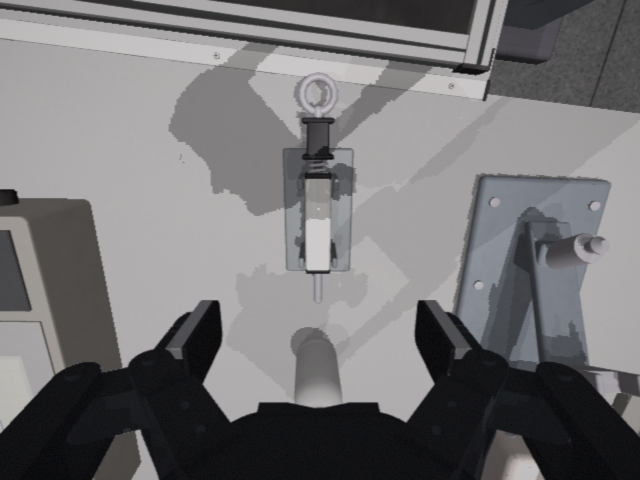

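View pics/c_w2.png

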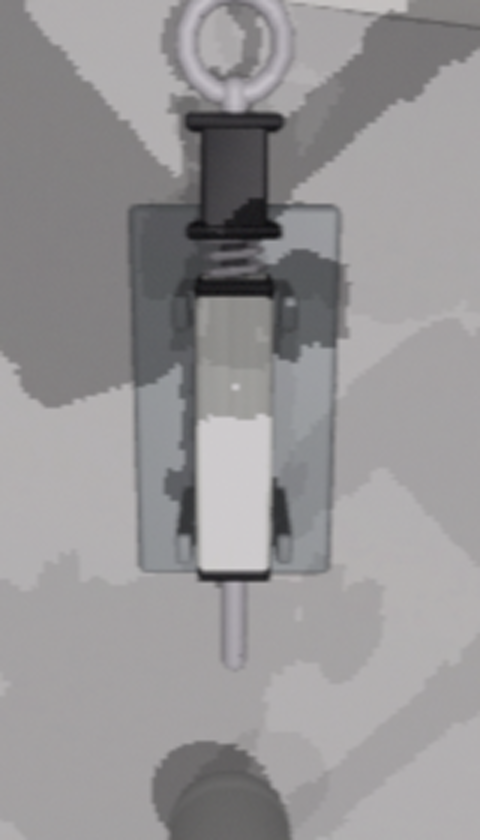

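```bash
python3 - <<'E'
from h import *
p=dict(np.load("w2.npz"))
a=cv2.imread("pics/w2.png");crop(a,285,60,355,190,6,"pics/c_w2a.png")
crop(a,285,185,355,310,6,"pics/c_w2b.png")
print(proj(p,np.array([[.5008,-.3798,.055],[.5008,-.3798,.2]])))
E
```

```text
[[318.668  224.9068]
 [318.7681 300.5374]]
```

View pics/c_w2a.png

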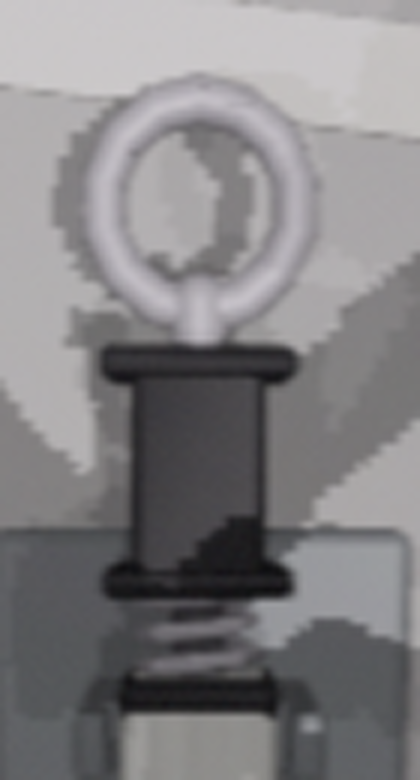

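View pics/c_w2b.png

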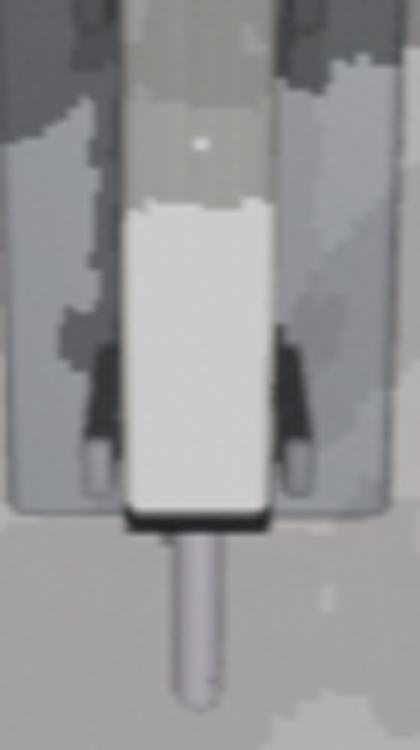

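```bash
python3 - <<'E'
from h import *
from station import bot
p=dict(np.load("w2.npz"))
mk=lambda x0,y0,k:(lambda x,y:np.array([x0+(x+.5)/k-.5,y0+(y+.5)/k-.5]))
A=mk(285,60,6);B=mk(285,185,6)
ob=[(A(201,203),(-.106,0,0)),(B(196,710),(.079,0,0)),(A(200,363),(-.086,0,.013)),(A(199,583),(-.058,0,.013)),
 (B(128,512),(.045,-.011,.011)),(B(271,512),(.045,.011,.011))]
def f(v,r=True):
    R=Ro.from_euler('z',v[2]).as_matrix();e=np.array([proj(p,np.array([v[0],v[1],.055])+R@np.array(X))-u for u,X in ob]);return e.ravel()
q=least_squares(f,[.497,-.38,.11]);print(q.x);print(f(q.x).reshape(-1,2))
v=q.x;go(bot,[v[0],v[1],.055-.0187],downR(v[2]))
E
```

```text
[ 0.4979 -0.381   0.1118]
[[-0.0471 -0.7498]
 [ 0.328  -1.6396]
 [ 0.0334 -1.6776]
 [ 0.1196 -1.2753]
 [-0.4801  3.1275]
 [ 0.0506  3.1956]]
shift(tool now) [ 0.0027 -0.0003  0.1647] 0.1647568550746209
turn [-0.0017  0.0043  0.0027] 0.005358756097365877 shift in target axes [ 0.002  -0.0006  0.1647]
```

drive_tool(
  steps=[
    {"rotation": [-0.001, 0.004, 0.003], "translation": [0.001, -0.0005, 0.041], "claw": 1},
    {"rotation": [0, 0, 0], "translation": [0, 0, 0.041], "claw": 1},
    {"rotation": [0, 0, 0], "translation": [0, 0, 0.041], "claw": 1},
    {"rotation": [0, 0, 0], "translation": [0, 0, 0.0405], "claw": 1},
    {"rotation": [0, 0, 0], "translation": [0, 0, 0], "claw": 0},
    {"rotation": [0, 0, 0], "translation": [0, 0, 0], "claw": 0},
    {"rotation": [0, 0, 0], "translation": [0, 0, 0], "claw": 0},
    {"rotation": [0, 0, 0], "translation": [0, 0, 0], "claw": 0},
  ],
  grip_force=60,
)

```text
time_s: 4.4
ee_pos: [0.4998, -0.3825, 0.042]
ee_rot: [-0.175, 3.132, -0.008]
wrist_force: [0.2, 0.7, 0.9]
finger_gap: 0.0284
```

```bash
python3 - <<'E'
from station import bot
from h import *
s=bot.read_state();print(s['ee_pos'],s['ee_rot'],s['wrist_force'],s['finger_gap'],s['time_s'])
go(bot,[.499,-.381,.036],downR(.112))
p=bot.camera_params("wrist");im=bot.snapshot("wrist");cv2.imwrite("pics/w3.png",im[:,:,::-1]);np.savez("w3.npz",**p)
E
```

```text
[ 0.4998 -0.3825  0.042 ] [-0.1745  3.1324 -0.008 ] [0.1699 0.6719 0.8664] 0.028434923095067535 4.4
shift(tool now) [0.0006 0.0016 0.006 ] 0.006206050118498112
turn [-0.0053  0.004  -0.0007] 0.006717775658770568 shift in target axes [0.0006 0.0015 0.006 ]
```

View pics/w3.png

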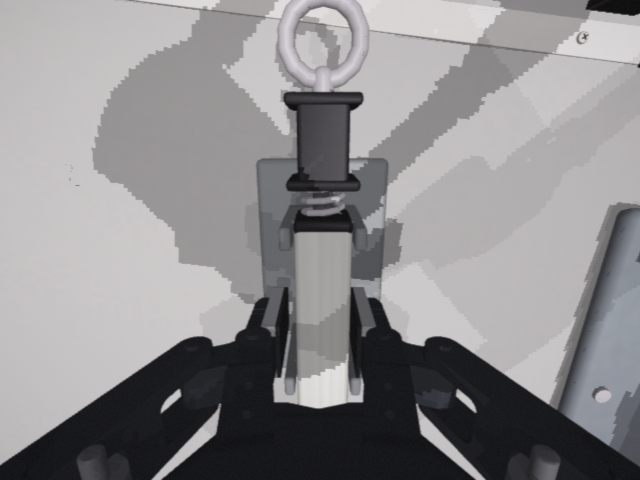

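drive_tool(
  steps=[
    {"rotation": [0, 0, 0], "translation": [0, 0, 0.004], "claw": 0.33},
    {"rotation": [0, 0, 0], "translation": [0, 0, 0], "claw": 0.33},
    {"rotation": [0, 0, 0], "translation": [0, 0, 0], "claw": 0.33},
  ],
)

```text
time_s: 4.75
ee_pos: [0.4983, -0.3809, 0.0337]
ee_rot: [0.176, -3.136, 0.001]
wrist_force: [0.4, -0.9, -0.2]
finger_gap: 0.0281
```

```bash
python3 - <<'E'
from station import bot
from h import *
s=bot.read_state();print(s['finger_gap'],s['wrist_force'])
go(bot,[.499,-.381,.036],downR(.112))
E
```

```text
0.028098880441772372 [ 0.4134 -0.8841 -0.1654]
shift(tool now) [-0.0007 -0.0002 -0.0023] 0.002378236343933807
turn [-0.0005 -0.0007 -0.0001] 0.0008564560062397251 shift in target axes [-0.0007 -0.0002 -0.0023]
```

drive_tool(
  steps=[
    {"rotation": [0, 0, 0], "translation": [-0.0005, 0, -0.002], "claw": 0},
    {"rotation": [0, 0, 0], "translation": [0, 0, 0], "claw": 0},
    {"rotation": [0, 0, 0], "translation": [0, 0, 0], "claw": 0},
    {"rotation": [0, 0, 0], "translation": [0, 0, 0], "claw": 0},
  ],
  grip_force=60,
)

```text
time_s: 5.15
ee_pos: [0.4989, -0.3809, 0.0358]
ee_rot: [0.176, -3.136, 0.001]
wrist_force: [-0.7, 0.3, -1.5]
finger_gap: 0.021
```

```bash
python3 - <<'E'
from station import bot
from h import *
s=bot.read_state();print(s['ee_pos'],s['finger_gap'],s['wrist_force'])
go(bot,[.499,-.381,.036],downR(.112))
p=bot.camera_params("wrist");im=bot.snapshot("wrist");cv2.imwrite("pics/w4.png",im[:,:,::-1]);np.savez("w4.npz",**p)
crop(im[:,:,::-1],260,0,385,240,3,"pics/c_w4.png")
E
```

```text
[ 0.4989 -0.3809  0.0358] 0.02102403064060904 [-0.7183  0.2723 -1.5059]
shift(tool now) [-0.0001 -0.0001 -0.0002] 0.0002789683696615939
turn [-0.0007 -0.0005 -0.0001] 0.0008427463544207136 shift in target axes [-0.0001 -0.0001 -0.0002]
```

View pics/c_w4.png

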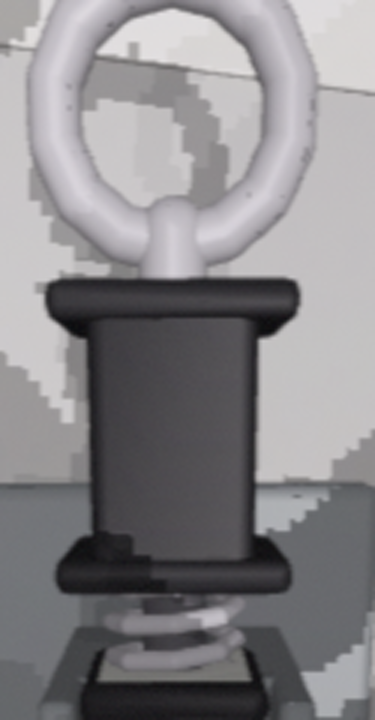

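```bash
python3 - <<'E'
from station import bot
from h import *
p=dict(np.load("w4.npz"));st=bot.read_state();Rt=Ro.from_rotvec(st['ee_rot']).as_matrix()
T=lambda x,y:np.array([260+(x+.5)/3-.5,0+(y+.5)/3-.5])
ob=[(T(174,283),(-.088,0,.015)),(T(174,592),(-.056,0,.015)),(T(174,116),(-.106,0,0)),(T(50,298),(-.086,-.013,.015)),(T(298,298),(-.086,.013,.015)),(T(57,577),(-.058,-.013,.015)),(T(290,577),(-.058,.013,.015))]
def f(v):
    out=[]
    for u,X in ob:
        Xt=np.array([v[0]-X[0],v[1]+X[1]+v[3]*X[0],v[2]-X[2]]);out.append(proj(p,st['ee_pos']+Rt@Xt)-u)
    return np.array(out).ravel()
for fixz in (0,1):
    g=(lambda v:f([v[0],v[1],-.0189,v[2]])) if fixz else f
    q=least_squares(g,[0,0,0] if fixz else [0,0,-.0187,0]);print(q.x);print(g(q.x).reshape(-1,2))
E
```

```text
[-0.0006 -0.0005 -0.0185 -0.0022]
[[-0.0379 -1.4586]
 [-0.0989  0.3407]
 [ 0.0704  1.1782]
 [-1.2473  0.7214]
 [ 1.1721  0.6042]
 [-0.4311 -0.6355]
 [ 0.5813 -0.7262]]
[-0.0007 -0.0005 -0.0022]
[[-0.0381 -1.5801]
 [-0.0986  0.5957]
 [ 0.0701  0.881 ]
 [-1.4091  0.6279]
 [ 1.3335  0.5103]
 [-0.569  -0.4001]
 [ 0.7197 -0.491 ]]
```

```bash
cat >> h.py <<'E'
RO=np.array([.6728,-.1417,.1898]);RY=.0788;RR=railR(RY)
def tcp_at(h,zS,y=0): # hook pin rail x=h, spring axis rail z=zS
    return RO+RR@np.array([h-.075-.0006,y+.0005,zS-.0187])
def rail(bot):
    st=bot.read_state();Rt=Ro.from_rotvec(st['ee_rot']).as_matrix();S=st['ee_pos']+Rt@np.array([-.0006,-.0005,-.0187])
    tip=st['ee_pos']+Rt@np.array([-.0756,-.0005+.0002,.0073]); print("S rail",RR.T@(S-RO),"tip rail",RR.T@(tip-RO),"F rail",RR.T@st['wrist_force'],"gap",st['finger_gap'],"t",st['time_s'])
E
python3 - <<'E'
from station import bot
from h import *
st=bot.read_state();p=st['ee_pos']+[0,0,.18]
t=tcp_at(.0037,.12);print(t); R=toolR(RR)
Rt=Ro.from_rotvec(st['ee_rot']).as_matrix()
print(Rt.T@(t-p), Ro.from_matrix(Rt.T@R).as_rotvec())
E
```

```text
[ 0.5602 -0.1501  0.2416]
[-0.0867  0.2225 -0.026 ] [ 0.008  -0.5241  0.0325]
```

drive_tool(
  steps=[
    {"rotation": [0, 0, 0], "translation": [0, 0, -0.03], "claw": 0},
    {"rotation": [0, 0, 0], "translation": [0, 0, -0.05], "claw": 0},
    {"rotation": [0, 0, 0], "translation": [0, 0, -0.05], "claw": 0},
    {"rotation": [0, 0, 0], "translation": [0, 0, -0.05], "claw": 0},
    {"rotation": [0, 0, 0], "translation": [-0.0145, 0.037, -0.0045], "claw": 0},
    {"rotation": [0, 0, 0], "translation": [-0.0145, 0.037, -0.0045], "claw": 0},
    {"rotation": [0, 0, 0], "translation": [-0.0145, 0.037, -0.0045], "claw": 0},
    {"rotation": [0, 0, 0], "translation": [-0.0145, 0.037, -0.0045], "claw": 0},
  ],
)

```text
time_s: 6.0
ee_pos: [0.5402, -0.2259, 0.2341]
ee_rot: [-0.175, 3.137, -0.002]
wrist_force: [-0.7, -0.3, -2.1]
finger_gap: 0.0211
```

drive_tool(
  steps=[
    {"rotation": [0, 0, 0], "translation": [-0.0145, 0.037, -0.0045], "claw": 0},
    {"rotation": [0, 0, 0], "translation": [-0.0145, 0.037, -0.0045], "claw": 0},
    {"rotation": [0.002, -0.131, 0.008], "translation": [0, 0, 0], "claw": 0},
    {"rotation": [0.002, -0.131, 0.008], "translation": [0, 0, 0], "claw": 0},
    {"rotation": [0.002, -0.131, 0.008], "translation": [0, 0, 0], "claw": 0},
    {"rotation": [0.002, -0.131, 0.008], "translation": [0, 0, 0], "claw": 0},
    {"rotation": [0, 0, 0], "translation": [0, 0, 0], "claw": 0},
    {"rotation": [0, 0, 0], "translation": [0, 0, 0], "claw": 0},
  ],
)

```text
time_s: 6.8
ee_pos: [0.5599, -0.1507, 0.2429]
ee_rot: [-0.103, 2.618, 0.026]
wrist_force: [-0.8, -0.3, -0.7]
finger_gap: 0.0208
```

```bash
python3 - <<'E'
from station import bot
from h import *
rail(bot); go(bot,tcp_at(.0037,.041),toolR(RR))
for n in("wrist","side","top"):
    p=bot.camera_params(n);im=bot.snapshot(n);cv2.imwrite(f"pics/{n}5.png",im[:,:,::-1])
    np.savez(f"{n}5.npz",**p)
    if n=="side":crop(im[:,:,::-1],200,100,400,250,4,"pics/c_side5.png")
E
```

```text
S rail [-0.0709 -0.0006  0.1213] tip rail [ 0.0041 -0.0004  0.0951] F rail [-1.1005 -0.2409 -0.1882] gap 0.020848010895467537 t 6.8
shift(tool now) [0.0002 0.0007 0.0803] 0.08028497778429323
turn [-0.0008 -0.0019  0.    ] 0.0020474633361621353 shift in target axes [0.0004 0.0006 0.0803]
```

View pics/wrist5.png

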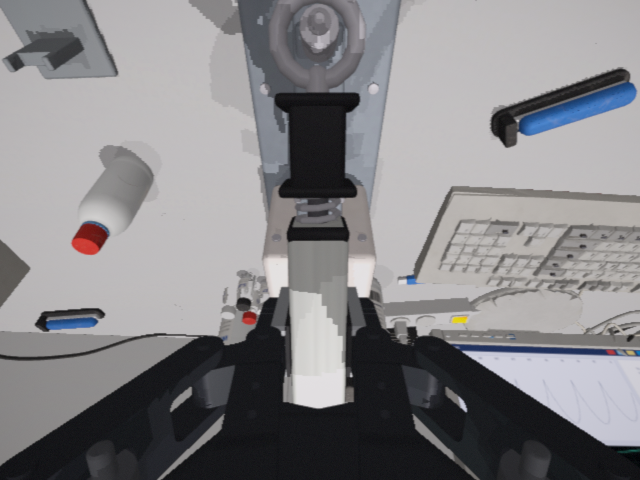

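View pics/c_side5.png

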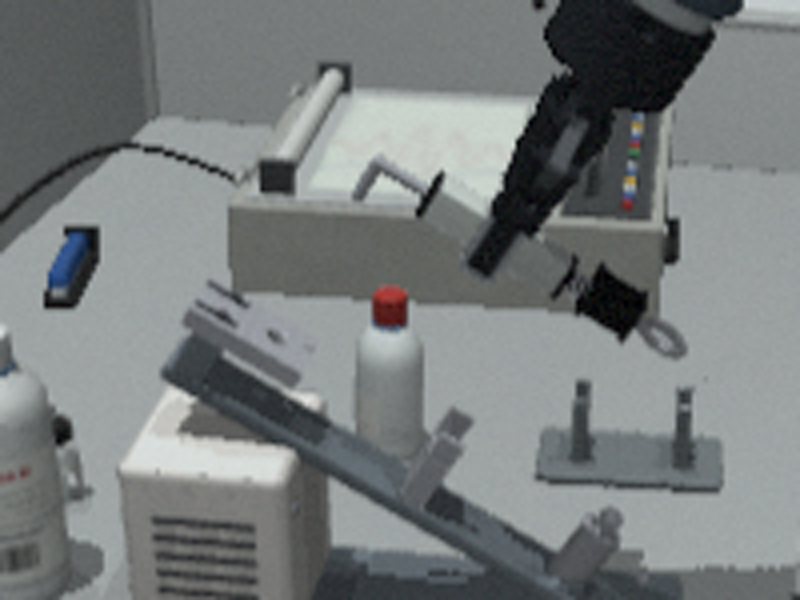

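```bash
python3 - <<'E'
from h import *
im=cv2.imread("pics/side5.png");crop(im,255,125,345,205,8,"pics/c_s5.png")
p=dict(np.load("side5.npz"))
for n,X in(("tip",(.0041,-.0004,.0951)),("bend",(.0041,-.0004,.1213)),("hole",(.0037,0,0)),("plate corner",(-.0184,-.022,0)),("corner",(-.0184,.022,0))): 
    u=proj(p,RO+RR@np.array(X));print(n,(u-[255,125]+.5)*8-.5)
im=cv2.imread("pics/top5.png");crop(im,330,130,410,230,6,"pics/c_t5.png")
p=dict(np.load("top5.npz"))
for n,X in(("tip",(.0041,-.0004,.0951)),("bend end",(.0081,-.0004,.1213)),("hole",(.0037,0,0))): 
    u=proj(p,RO+RR@np.array(X));print(n,(u-[330,130]+.5)*6-.5)
E
```

```text
tip [262.6066 205.4151]
bend [308.809  128.0096]
hole [105.8429 470.8909]
plate corner [190.6091 477.52  ]
corner [156.2296 545.7629]
tip [256.3048 309.1547]
bend end [262.7868 313.3287]
hole [232.514  264.0069]
```

View pics/c_s5.png

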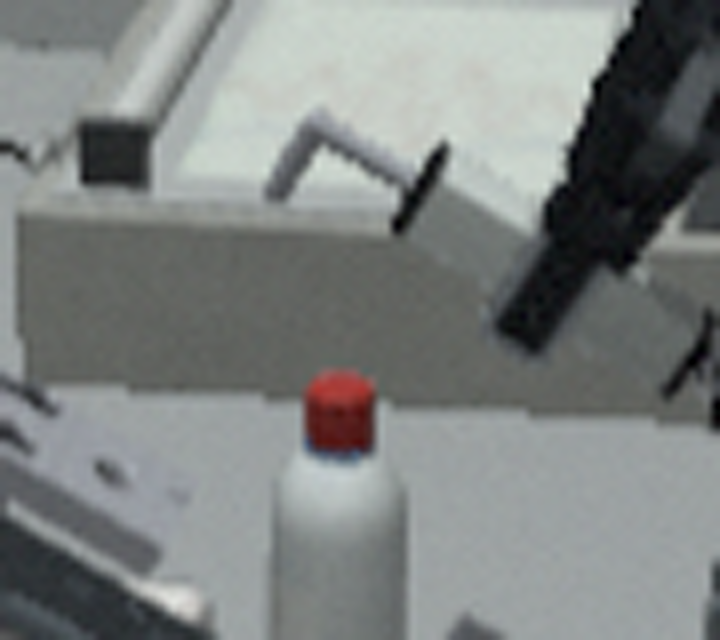

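View pics/c_t5.png

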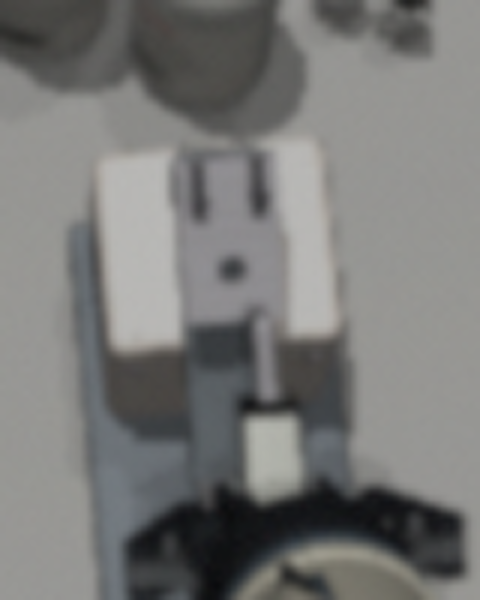

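drive_tool(
  steps=[
    {"rotation": [0, 0, 0], "translation": [0.0002, 0.0006, 0.03], "claw": 0},
    {"rotation": [0, -0.001, 0], "translation": [0, 0, 0.03], "claw": 0},
    {"rotation": [0, 0, 0], "translation": [0, 0, 0.02], "claw": 0},
    {"rotation": [0, 0, 0], "translation": [0, 0, 0.006], "claw": 0},
    {"rotation": [0, 0, 0], "translation": [0, 0, 0], "claw": 0},
    {"rotation": [0, 0, 0], "translation": [0, 0, 0], "claw": 0},
  ],
)

```text
time_s: 7.55
ee_pos: [0.6041, -0.1467, 0.1701]
ee_rot: [-0.105, 2.613, 0.026]
wrist_force: [-0.6, -0.3, -0.6]
finger_gap: 0.0212
```

```bash
python3 - <<'E'
from station import bot
from h import *
rail(bot); go(bot,tcp_at(.0037,.028),toolR(RR))
for n in("side","top"):
    im=bot.snapshot(n)[:,:,::-1];cv2.imwrite(f"pics/{n}6.png",im)
    crop(im,*((225,145,315,225) if n=="side" else (330,145,410,225)),8,f"pics/c_{n}6.png")
E
```

```text
S rail [-0.069  -0.0001  0.0361] tip rail [0.0061 0.0002 0.0103] F rail [-0.8864 -0.2183 -0.2381] gap 0.02123291220826065 t 7.55
shift(tool now) [0.0024 0.0001 0.008 ] 0.00840159747077848
turn [-0.0008  0.0027  0.0016] 0.0032038752380456354 shift in target axes [0.0024 0.0001 0.0081]
```

View pics/c_side6.png

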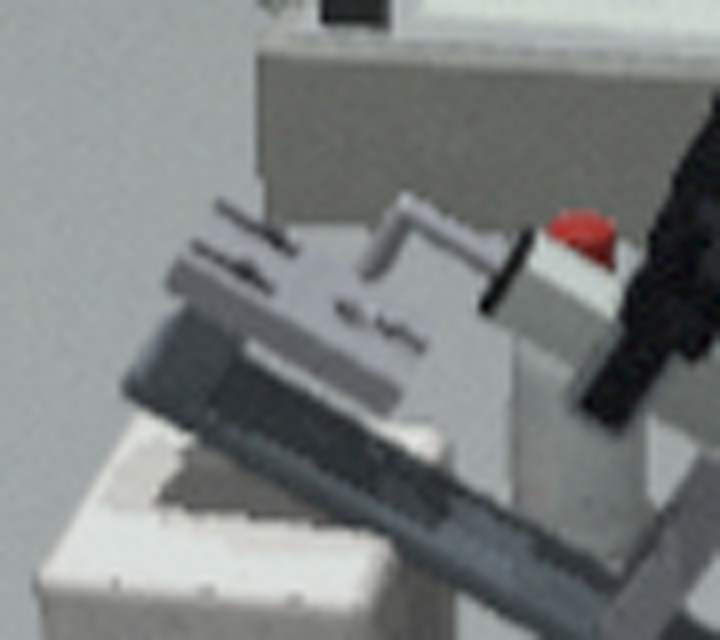

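View pics/c_top6.png

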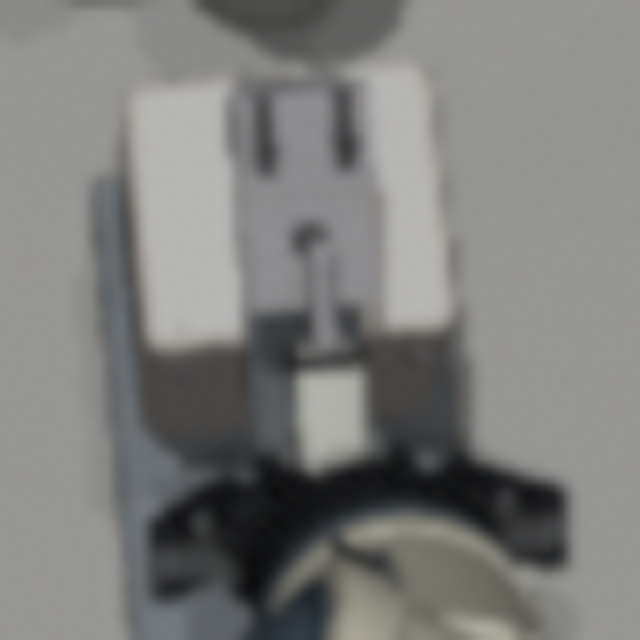

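drive_tool(
  steps=[
    {"rotation": [0, 0.002, 0], "translation": [0.001, 0, 0.004], "claw": 0},
    {"rotation": [0, 0, 0], "translation": [0, 0, 0.003], "claw": 0},
    {"rotation": [0, 0, 0], "translation": [0, 0, 0], "claw": 0},
    {"rotation": [0, 0, 0], "translation": [0, 0, 0.002], "claw": 0},
    {"rotation": [0, 0, 0], "translation": [0, 0, 0], "claw": 0},
  ],
)

```text
time_s: 8.15
ee_pos: [0.6069, -0.1462, 0.1596]
ee_rot: [-0.104, 2.617, 0.027]
wrist_force: [0.5, -1.0, -1.0]
finger_gap: 0.0209
```

```bash
python3 - <<'E'
from station import bot
from h import *
rail(bot)
E
```

```text
S rail [-0.0716  0.0002  0.0256] tip rail [ 0.0033  0.0004 -0.0005] F rail [-0.0924 -1.0476 -1.0509] gap 0.020936329817934203 t 8.15
```

drive_tool(
  steps=[
    {"rotation": [0, 0, 0], "translation": [-0.001, -0.0003, 0.0015], "claw": 0},
    {"rotation": [0, 0, 0], "translation": [0, 0, 0.0015], "claw": 0},
    {"rotation": [0, 0, 0], "translation": [0, 0, 0], "claw": 0},
    {"rotation": [0, 0, 0], "translation": [0, 0, 0], "claw": 0},
  ],
)

```text
time_s: 8.55
ee_pos: [0.6094, -0.1463, 0.1578]
ee_rot: [-0.104, 2.617, 0.027]
wrist_force: [-0.5, -0.2, -1.8]
finger_gap: 0.0209
```

```bash
python3 - <<'E'
from station import bot
from h import *
rail(bot)
for n in("side",):
    im=bot.snapshot(n)[:,:,::-1];cv2.imwrite(f"pics/{n}7.png",im)
    crop(im,*((225,145,315,225) if n=="side" else (330,145,410,225)),8,f"pics/c_{n}7.png")
E
```

```text
S rail [-0.0705 -0.0001  0.0228] tip rail [ 0.0045  0.0001 -0.0033] F rail [-1.313  -0.1483 -1.3291] gap 0.02094584553509953 t 8.55
```

View pics/c_side7.png

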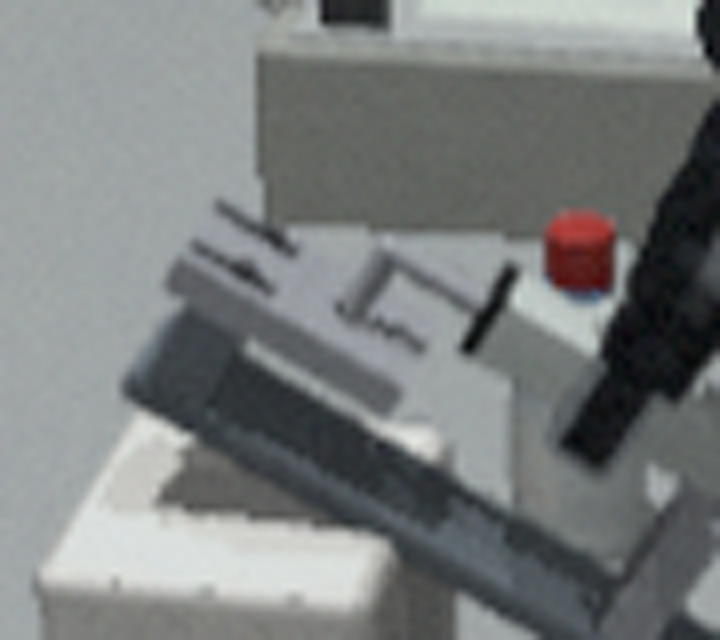

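drive_tool(
  steps=[
    {"rotation": [0, 0, 0], "translation": [0, 0, 0.0015], "claw": 0},
    {"rotation": [0, 0, 0], "translation": [0, 0, 0.0015], "claw": 0},
    {"rotation": [0, 0, 0], "translation": [0, 0, 0], "claw": 0},
    {"rotation": [0, 0, 0], "translation": [0, 0, 0], "claw": 0},
  ],
)

```text
time_s: 9.0
ee_pos: [0.6108, -0.1462, 0.1551]
ee_rot: [-0.104, 2.617, 0.027]
wrist_force: [0.1, -0.2, -1.4]
finger_gap: 0.0213
```

```bash
python3 - <<'E'
from station import bot
from h import *
rail(bot)
E
```

```text
S rail [-0.0705 -0.0002  0.0197] tip rail [ 0.0044  0.0001 -0.0063] F rail [-0.6525 -0.2112 -1.2666] gap 0.021298858600151595 t 9.0
```

drive_tool(
  steps=[
    {"rotation": [0, 0, 0], "translation": [0, 0, 0.002], "claw": 0},
    {"rotation": [0, 0, 0], "translation": [0, 0, 0.002], "claw": 0},
    {"rotation": [0, 0, 0], "translation": [0, 0, 0], "claw": 0},
    {"rotation": [0, 0, 0], "translation": [0, 0, 0], "claw": 0},
  ],
)

```text
time_s: 9.4
ee_pos: [0.6128, -0.1461, 0.1516]
ee_rot: [-0.104, 2.617, 0.027]
wrist_force: [-0.5, 0.0, -1.4]
finger_gap: 0.0216
```

```bash
python3 - <<'E'
from station import bot
from h import *
rail(bot);rail(bot)
im=bot.snapshot("side")[:,:,::-1];crop(im,225,145,315,225,8,f"pics/c_side8.png")
E
```

```text
S rail [-0.0706 -0.0001  0.0157] tip rail [ 0.0044  0.0001 -0.0104] F rail [-1.1058  0.0747 -0.956 ] gap 0.021592680248913733 t 9.4
S rail [-0.0706 -0.0001  0.0157] tip rail [ 0.0044  0.0001 -0.0104] F rail [-1.1058  0.0747 -0.956 ] gap 0.021592680248913733 t 9.4
```

View pics/c_side8.png

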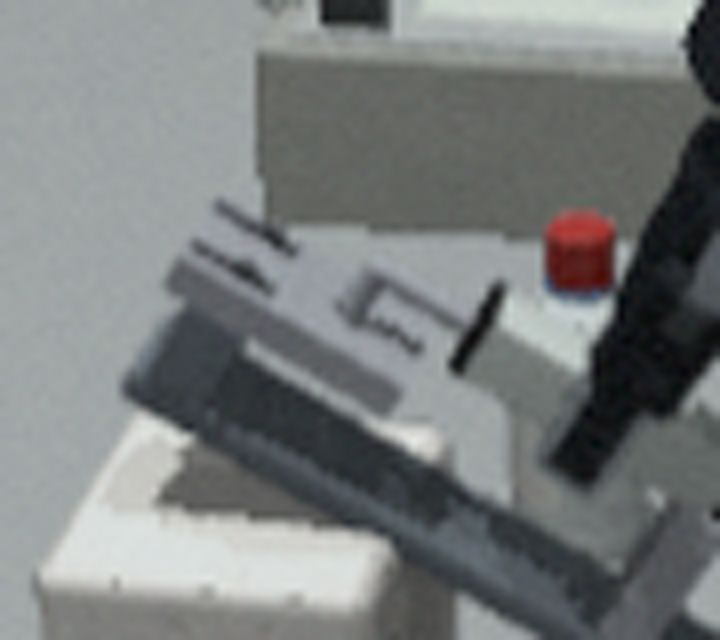

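drive_tool(
  steps=[
    {"rotation": [0, 0, 0], "translation": [0, 0, 0.003], "claw": 0},
    {"rotation": [0, 0, 0], "translation": [0, 0, 0.003], "claw": 0},
    {"rotation": [0, 0, 0], "translation": [0, 0, 0.002], "claw": 0},
    {"rotation": [0, 0, 0], "translation": [0, 0, 0], "claw": 0},
    {"rotation": [0, 0, 0], "translation": [0, 0, 0], "claw": 0},
  ],
)

```text
time_s: 9.95
ee_pos: [0.6168, -0.1457, 0.1447]
ee_rot: [-0.104, 2.617, 0.027]
wrist_force: [-0.2, -0.4, -1.4]
finger_gap: 0.021
```

```bash
python3 - <<'E'
from station import bot
from h import *
rail(bot)
E
```

```text
S rail [-0.0706 -0.0001  0.0077] tip rail [ 0.0044  0.0001 -0.0184] F rail [-0.9464 -0.3365 -1.1069] gap 0.021040093024556998 t 9.95
```

Still free of contact; going the last few mm until it seats.

drive_tool(
  steps=[
    {"rotation": [0, 0, 0], "translation": [0, 0, 0.0015], "claw": 0},
    {"rotation": [0, 0, 0], "translation": [0, 0, 0.0015], "claw": 0},
    {"rotation": [0, 0, 0], "translation": [0, 0, 0.001], "claw": 0},
    {"rotation": [0, 0, 0], "translation": [0, 0, 0], "claw": 0},
    {"rotation": [0, 0, 0], "translation": [0, 0, 0], "claw": 0},
  ],
)

```text
time_s: 10.45
ee_pos: [0.6188, -0.1456, 0.1414]
ee_rot: [-0.104, 2.617, 0.027]
wrist_force: [0.1, -0.3, -1.7]
finger_gap: 0.0208
```

```bash
python3 - <<'E'
from station import bot
from h import *
rail(bot)
im=bot.snapshot("side")[:,:,::-1];crop(im,245,145,375,255,6,f"pics/c_side9.png")
E
```

```text
S rail [-0.0705 -0.0001  0.0038] tip rail [ 0.0045  0.0001 -0.0222] F rail [-0.7831 -0.3065 -1.5352] gap 0.020810866425324342 t 10.45
```

View pics/c_side9.png

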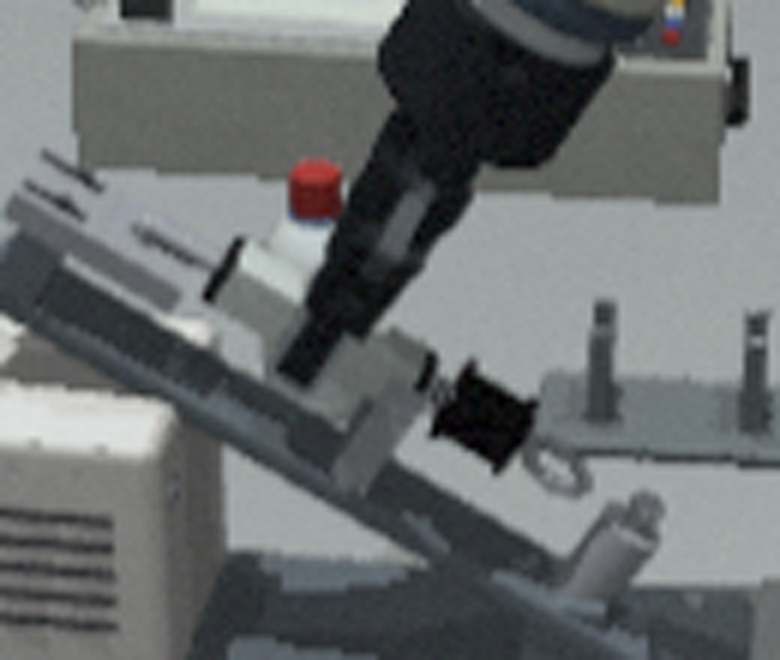

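drive_tool(
  steps=[
    {"rotation": [0, 0, 0], "translation": [0, 0, 0.001], "claw": 0},
    {"rotation": [0, 0, 0], "translation": [0, 0, 0.001], "claw": 0},
    {"rotation": [0, 0, 0], "translation": [0, 0, 0], "claw": 0},
    {"rotation": [0, 0, 0], "translation": [0, 0, 0], "claw": 0},
  ],
)

```text
time_s: 10.9
ee_pos: [0.6196, -0.1457, 0.1407]
ee_rot: [-0.104, 2.617, 0.027]
wrist_force: [-7.9, 0.8, 3.5]
finger_gap: 0.0212
```

```bash
python3 - <<'E'
from station import bot
from h import *
rail(bot);print(bot.read_state()['ft_torque'])
E
```

```text
S rail [-0.0702 -0.0003  0.0029] tip rail [ 0.0048  0.     -0.0232] F rail [-4.982   1.4256  6.9342] gap 0.02120682518888609 t 10.9
[0.0443 0.7921 0.1188]
```

drive_tool(
  steps=[
    {"rotation": [0, 0, 0], "translation": [0, 0, -0.001], "claw": 0},
    {"rotation": [0, 0, 0], "translation": [0, 0, 0], "claw": 0.6},
    {"rotation": [0, 0, 0], "translation": [0, 0, 0], "claw": 0.6},
    {"rotation": [0, 0, 0], "translation": [0, 0, 0], "claw": 0.6},
    {"rotation": [0, 0, 0], "translation": [0, 0, -0.03], "claw": 0.6},
    {"rotation": [0, 0, 0], "translation": [0, 0, -0.03], "claw": 0.6},
    {"rotation": [0, 0, 0], "translation": [0.02, 0, 0], "claw": 0.6},
    {"rotation": [0, 0, 0], "translation": [0, 0, 0], "claw": 0.6},
  ],
)

```text
time_s: 11.7
ee_pos: [0.5712, -0.1496, 0.1826]
ee_rot: [-0.103, 2.617, 0.026]
wrist_force: [-0.4, 0.4, -0.7]
finger_gap: 0.0512
```

```bash
python3 - <<'E'
from station import bot
from h import *
rail(bot)
p=bot.camera_params("wrist");np.savez("w10.npz",**p)
im=bot.snapshot("wrist")[:,:,::-1];cv2.imwrite("pics/w10.png",im)
im=bot.snapshot("side")[:,:,::-1];crop(im,225,145,375,255,5,f"pics/c_side10.png")
E
```

```text
S rail [-0.0912 -0.0004  0.0634] tip rail [-0.0162 -0.0002  0.0374] F rail [-0.6441  0.4626 -0.4821] gap 0.051205174866562904 t 11.7
```

View pics/w10.png

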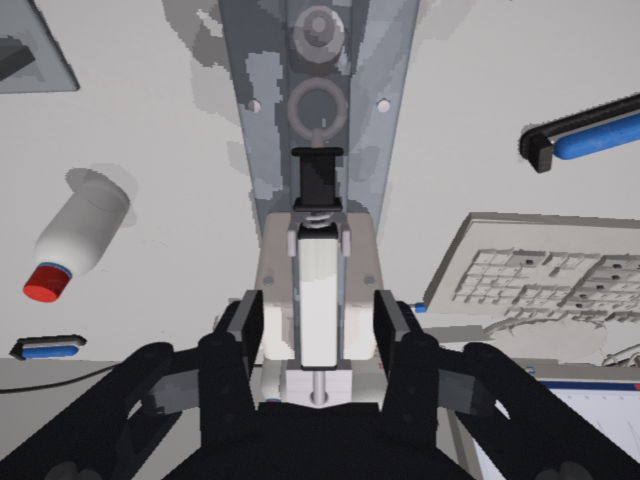

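View pics/c_side10.png

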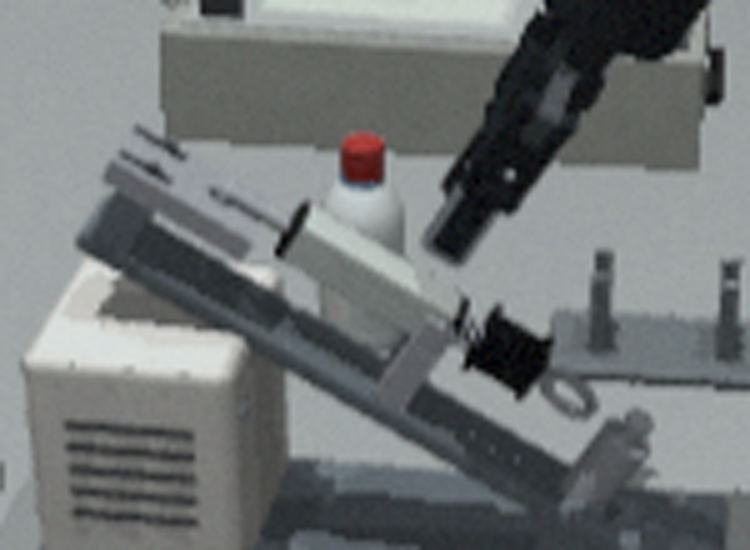

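```bash
python3 - <<'E'
from h import *
a=cv2.imread("pics/w10.png");crop(a,280,0,360,225,3.5,"pics/c_w10.png")
p=dict(np.load("w10.npz"))
for n,X in (("eye",(-.1762,0,.004)),("fl1 outer top",(-.1582,0,.019)),("fl1 in",(-.1542,0,.019)),("fl2 out face top",(-.1302,0,.019)),("fl2 in",(-.1262,0,.019)),("post top",(-.215,0,.015)),("shoulder",(-.215,0,0)),("fl l",(-.1562,-.013,.019)),("fl r",(-.1562,.013,.019))):
    print(n,(proj(p,RO+RR@np.array(X))-[280,0]+.5)*3.5-.5)
E
```

```text
eye [135.7618 414.0933]
fl1 outer top [135.6864 544.0302]
fl1 in [135.6907 573.242 ]
fl2 out face top [135.7153 740.0791]
fl2 in [135.7191 766.5565]
post top [135.6483  88.9857]
shoulder [135.7499 123.9943]
fl l [ 43.4234 558.7245]
fl r [227.9842 558.6528]
```

View pics/c_w10.png

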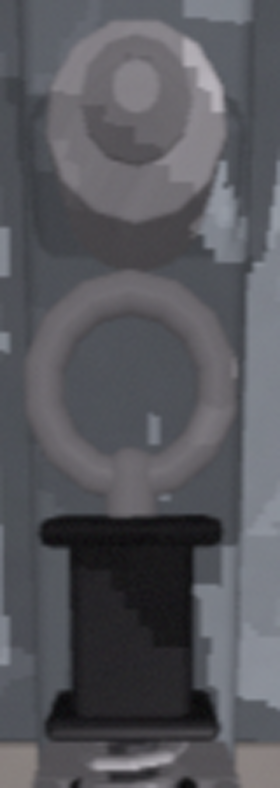

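```bash
python3 - <<'E'
from station import bot
from h import *
go(bot,RO+RR@np.array([-.1457,-.0007,.03]),toolR(RR))
E
```

```text
shift(tool now) [ 0.0544 -0.001   0.0138] 0.05616425288831204
turn [-0.0001 -0.0009 -0.    ] 0.000924351702506999 shift in target axes [ 0.0544 -0.001   0.0138]
```

drive_tool(
  steps=[
    {"rotation": [0, -0.001, 0], "translation": [0.027, -0.0005, 0.007], "claw": 0.6},
    {"rotation": [0, 0, 0], "translation": [0.0274, -0.0005, 0.0068], "claw": 0.6},
    {"rotation": [0, 0, 0], "translation": [0, 0, 0], "claw": 0.6},
    {"rotation": [0, 0, 0], "translation": [0, 0, 0], "claw": 0.6},
    {"rotation": [0, 0, 0], "translation": [0, 0, 0], "claw": 0.6},
  ],
)

```text
time_s: 12.3
ee_pos: [0.5336, -0.1537, 0.1452]
ee_rot: [-0.104, 2.614, 0.026]
wrist_force: [0.2, 0.4, 0.3]
finger_gap: 0.0512
```

```bash
python3 - <<'E'
from station import bot
from h import *
p=bot.camera_params("wrist");np.savez("w11.npz",**p)
st=bot.read_state();print(RR.T@(st['ee_pos']-RO))
im=bot.snapshot("wrist")[:,:,::-1];cv2.imwrite("pics/w11.png",im)
crop(im,270,100,370,330,2.6,"pics/c_w11.png")
for n,X in (("eye",(-.1797,0,.004)),("fl1 outer top",(-.1617,0,.019)),("fl1 in",(-.1577,0,.019)),("fl2 out face top",(-.1337,0,.019)),("fl2 in",(-.1297,0,.019)),("post top",(-.215,0,.015)),("shoulder",(-.215,0,0))):
    print(n,proj(p,RO+RR@np.array(X)))
E
```

```text
[-0.1433 -0.001   0.0313]
eye [320.6451 214.1554]
fl1 outer top [320.7106 256.4002]
fl1 in [320.6878 263.9574]
fl2 out face top [320.5574 307.1115]
fl2 in [320.5368 313.9589]
post top [320.9915 143.9879]
shoulder [320.7971 143.5122]
```

View pics/w11.png

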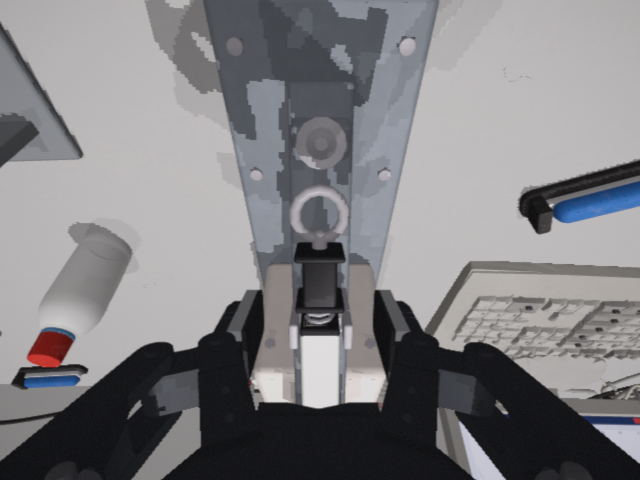

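View pics/c_w11.png

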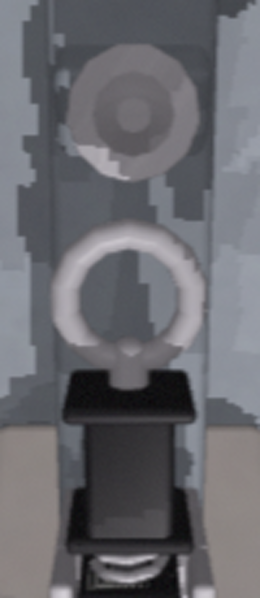

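drive_tool(
  steps=[
    {"rotation": [0, 0, 0], "translation": [0, 0.0003, 0.02], "claw": 0.6},
    {"rotation": [0, 0, 0], "translation": [0, 0, 0.02], "claw": 0.6},
    {"rotation": [0, 0, 0], "translation": [0, 0, 0.003], "claw": 0.6},
    {"rotation": [0, 0, 0], "translation": [0, 0, 0], "claw": 0.6},
    {"rotation": [0, 0, 0], "translation": [0, 0, 0], "claw": 0.6},
    {"rotation": [0, 0, 0], "translation": [0, 0, 0], "claw": 0.6},
  ],
)

```text
time_s: 12.95
ee_pos: [0.554, -0.1519, 0.1078]
ee_rot: [-0.104, 2.614, 0.026]
wrist_force: [-0.5, -0.7, -0.3]
finger_gap: 0.051
```

```bash
python3 - <<'E'
from station import bot
from h import *
st=bot.read_state();print(RR.T@(st['ee_pos']-RO),st['wrist_force'],RR.T@Ro.from_rotvec(st['ee_rot']).as_matrix())
p=bot.camera_params("wrist");np.savez("w12.npz",**p)
im=bot.snapshot("wrist")[:,:,::-1];cv2.imwrite("pics/w12.png",im)
crop(im,210,190,430,400,3,"pics/c_w12.png")
for n,X in (("eye",(-.1797,0,.004)),("fl1 outer top",(-.1617,0,.019)),("fl1 in",(-.1577,0,.019)),("fl2 out face top",(-.1337,0,.019)),("fl2 in",(-.1297,0,.019)),("post top",(-.215,0,.015)),("shoulder",(-.215,0,0))):
    u=proj(p,RO+RR@np.array(X));print(n,u,(u-[210,190]+.5)*3-.5)
E
```

```text
[-0.1442 -0.0008 -0.0114] [-0.5371 -0.7244 -0.2723] [[-1.     -0.0011  0.0022]
 [-0.0011  1.     -0.0012]
 [-0.0022 -0.0012 -1.    ]]
eye [320.6658 239.5928] [332.9973 149.7783]
fl1 outer top [320.7489 297.5294] [333.2467 323.5883]
fl1 in [320.7194 307.1512] [333.1582 352.4537]
fl2 out face top [320.5535 361.2435] [332.6604 514.7304]
fl2 in [320.5275 369.6957] [332.5826 540.0871]
post top [321.1227 148.7198] [ 334.3682 -122.8406]
shoulder [320.861  147.5697] [ 333.5831 -126.2909]
```

View pics/c_w12.png

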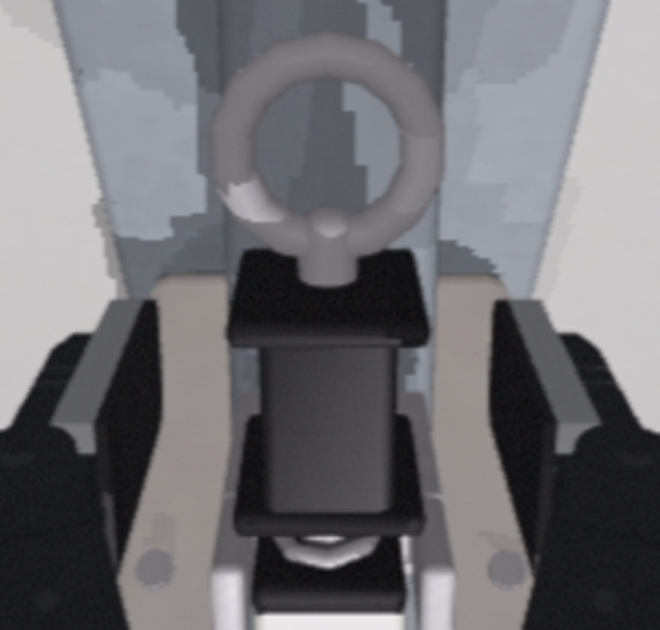

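drive_tool(
  steps=[
    {"rotation": [0, 0.002, 0], "translation": [0.002, 0, 0], "claw": 0.6},
    {"rotation": [0, 0, 0], "translation": [0, 0, 0], "claw": 0.6},
    {"rotation": [0, 0, 0], "translation": [0, 0, 0], "claw": 0.6},
  ],
)

```text
time_s: 13.3
ee_pos: [0.5518, -0.1518, 0.1053]
ee_rot: [-0.104, 2.618, 0.027]
wrist_force: [0.7, 0.2, -0.3]
finger_gap: 0.0514
```

```bash
python3 - <<'E'
from station import bot
from h import *
st=bot.read_state();print(RR.T@(st['ee_pos']-RO),st['wrist_force'])
E
```

```text
[-0.1474 -0.0005 -0.0124] [ 0.7073  0.2126 -0.2846]
```

drive_tool(
  steps=[
    {"rotation": [0, 0, 0], "translation": [-0.0008, -0.0003, 0], "claw": 0.3},
    {"rotation": [0, 0, 0], "translation": [0, 0, 0], "claw": 0.3},
    {"rotation": [0, 0, 0], "translation": [0, 0, 0], "claw": 0},
    {"rotation": [0, 0, 0], "translation": [0, 0, 0], "claw": 0},
    {"rotation": [0, 0, 0], "translation": [0, 0, 0], "claw": 0},
    {"rotation": [0, 0, 0], "translation": [0, 0, 0], "claw": 0},
  ],
  grip_force=60,
)

```text
time_s: 13.9
ee_pos: [0.5526, -0.1519, 0.1057]
ee_rot: [-0.104, 2.618, 0.027]
wrist_force: [-2.2, 0.7, 1.3]
finger_gap: 0.0169
```

```bash
python3 - <<'E'
from station import bot
from h import *
st=bot.read_state();print(RR.T@(st['ee_pos']-RO),RR.T@st['wrist_force'],st['finger_gap'])
p=bot.camera_params("wrist");np.savez("w13.npz",**p)
im=bot.snapshot("wrist")[:,:,::-1];cv2.imwrite("pics/w13.png",im)
crop(im,210,190,430,400,3,"pics/c_w13.png")
E
```

```text
[-0.1465 -0.0007 -0.0125] [-1.1625  0.9177  2.2163] 0.016902223819182542
```

View pics/c_w13.png

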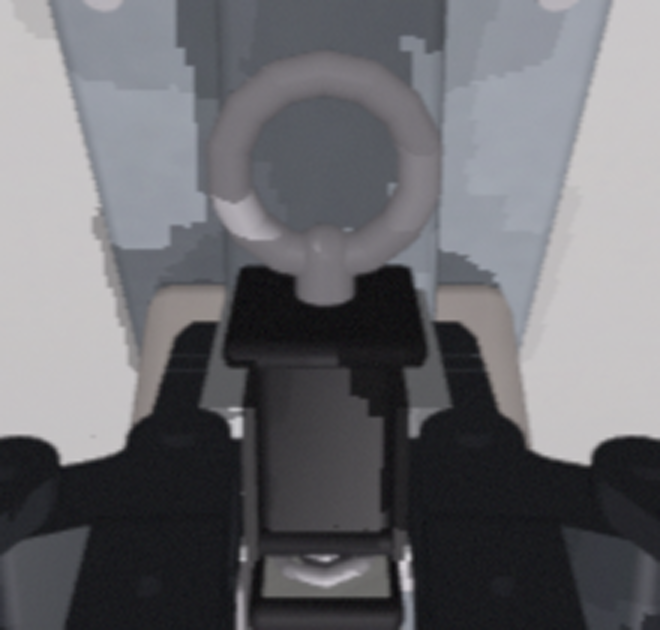

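```bash
cat > way.py <<'E'
from station import bot
from h import *
P=np.array([-.018,0,0.])
def Rth(t): return Ro.from_euler('y',t).as_matrix()
def tcp(E,t,oy=-.0007): 
    H=np.array(E)+Rth(t)@np.array([.0342,0,.002]); return H+Rth(t)@np.array([0,0,-.0187])+[0,oy,0]
def prt(seq):
    st=bot.read_state();p=RR.T@(st['ee_pos']-RO);R=RR.T@Ro.from_rotvec(st['ee_rot']).as_matrix()
    print("start",p)
    for E,t in seq:
        q=tcp(E,t);R1=toolR(Rth(t));d=R.T@(q-p);w=Ro.from_matrix(R.T@R1).as_rotvec()
        print("E",np.array(E),"th",t,"d",d,"w",w);p=q;R=R1
E
python3 - <<'E'
from way import *
seq=[]
for t in(.03,.06,.1,.13): seq.append((P+Rth(t)@np.array([-.1627,0,.004]),t))
for L in(-.17,-.18,-.19,-.1985): seq.append((P+Rth(.13)@np.array([L,0,.004]),.13))
prt(seq)
E
```

```text
start [-0.1465 -0.0007 -0.0125]
E [-0.1805  0.      0.0089] th 0.03 d [ 0.0003  0.     -0.0037] w [-0.0002  0.0284  0.0008]
E [-0.1802  0.      0.0137] th 0.06 d [ 0.0003  0.     -0.0039] w [0.   0.03 0.  ]
E [-0.1795  0.      0.0202] th 0.1 d [ 0.0004  0.     -0.0051] w [0.   0.04 0.  ]
E [-0.1788  0.      0.0251] th 0.13 d [ 0.0003  0.     -0.0039] w [0.   0.03 0.  ]
E [-0.186  0.     0.026] th 0.13 d [0.0073 0.     0.    ] w [0. 0. 0.]
E [-0.196   0.      0.0273] th 0.13 d [ 0.01  0.   -0.  ] w [0. 0. 0.]
E [-0.2059  0.      0.0286] th 0.13 d [0.01 0.   0.  ] w [0. 0. 0.]
E [-0.2143  0.      0.0297] th 0.13 d [ 0.0085  0.     -0.    ] w [0. 0. 0.]
```

drive_tool(
  steps=[
    {"rotation": [0, 0.028, 0], "translation": [0.0003, 0, -0.0037], "claw": 0},
    {"rotation": [0, 0.03, 0], "translation": [0.0003, 0, -0.0039], "claw": 0},
    {"rotation": [0, 0.04, 0], "translation": [0.0004, 0, -0.0051], "claw": 0},
    {"rotation": [0, 0.03, 0], "translation": [0.0003, 0, -0.0039], "claw": 0},
    {"rotation": [0, 0, 0], "translation": [0, 0, 0], "claw": 0},
    {"rotation": [0, 0, 0], "translation": [0, 0, 0], "claw": 0},
  ],
)

```text
time_s: 14.55
ee_pos: [0.5446, -0.1526, 0.1201]
ee_rot: [-0.109, 2.743, 0.021]
wrist_force: [2.3, 0.0, 2.4]
finger_gap: 0.0173
```

```bash
python3 - <<'E'
from way import *
st=bot.read_state();print(RR.T@(st['ee_pos']-RO),RR.T@st['wrist_force'],st['ft_torque'],st['finger_gap'],tcp(P+Rth(.13)@np.array([-.1627,0,.004]),.13))
im=bot.snapshot("side")[:,:,::-1];crop(im,225,145,375,255,5,f"pics/c_side14.png")
E
```

```text
[-0.1462 -0.0008  0.004 ] [ 3.1557 -0.1714  0.9419] [ 0.0523 -0.5678 -0.0309] 0.017341682649870425 [-0.1471 -0.0007  0.0041]
```

View pics/c_side14.png

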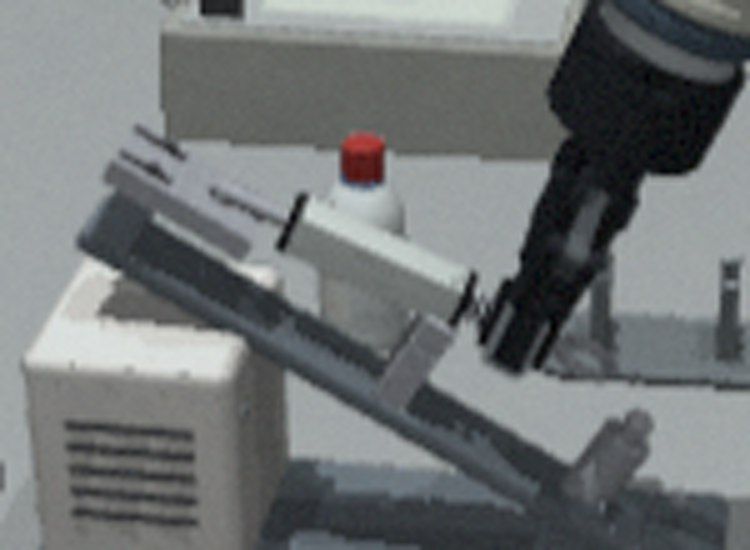

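drive_tool(
  steps=[
    {"rotation": [0, 0, 0], "translation": [0.006, 0, 0], "claw": 0},
    {"rotation": [0, 0, 0], "translation": [0.006, 0, 0], "claw": 0},
    {"rotation": [0, 0, 0], "translation": [0.006, 0, 0], "claw": 0},
    {"rotation": [0, 0, 0], "translation": [0.006, 0, 0], "claw": 0},
    {"rotation": [0, 0, 0], "translation": [0, 0, 0], "claw": 0},
    {"rotation": [0, 0, 0], "translation": [0, 0, 0], "claw": 0},
  ],
)

```text
time_s: 15.2
ee_pos: [0.5221, -0.1544, 0.1112]
ee_rot: [-0.108, 2.743, 0.02]
wrist_force: [8.1, 1.2, 2.3]
finger_gap: 0.0173
```

```bash
python3 - <<'E'
from way import *
st=bot.read_state();print(RR.T@(st['ee_pos']-RO),RR.T@st['wrist_force'],st['finger_gap'])
prt([(P+Rth(.13)@np.array([-.1992,0,.004]),.13)])
p=bot.camera_params("wrist");np.savez("w15.npz",**p)
im=bot.snapshot("wrist")[:,:,::-1];cv2.imwrite("pics/w15.png",im)
crop(im,210,140,430,360,3,"pics/c_w15.png")
im=bot.snapshot("side")[:,:,::-1];crop(im,225,145,375,255,5,f"pics/c_side15.png")
E
```

```text
[-0.1702 -0.0008  0.0075] [ 8.1874  0.5497 -2.0696] 0.01734284146795999
start [-0.1702 -0.0008  0.0075]
E [-0.215   0.      0.0298] th 0.13 d [0.0131 0.0001 0.0003] w [-0.0009  0.0034  0.0004]
```

View pics/c_w15.png

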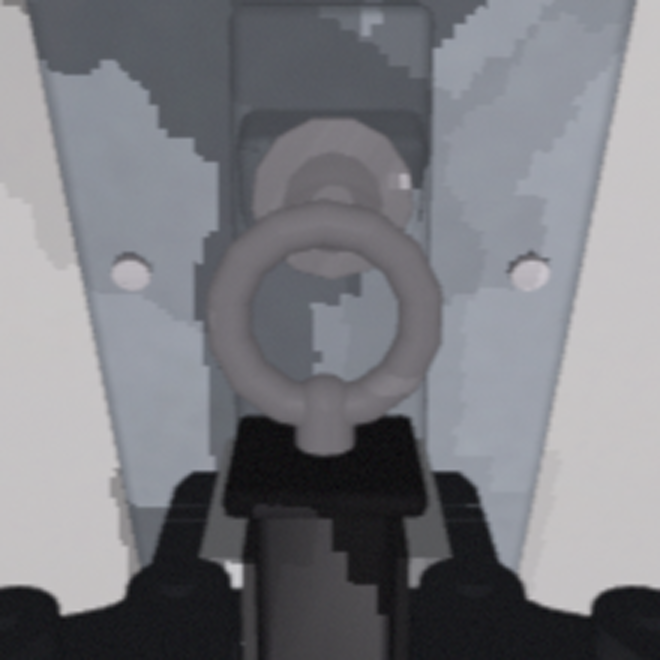

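View pics/c_side15.png

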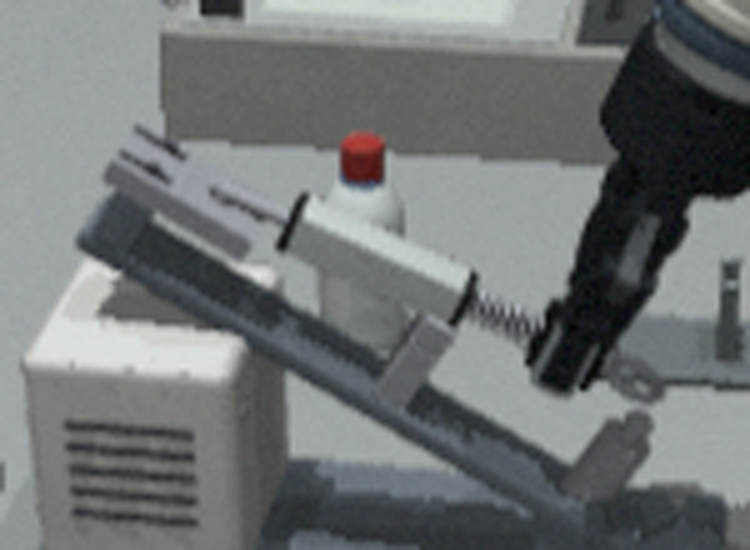

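drive_tool(
  steps=[
    {"rotation": [0, 0.002, 0], "translation": [0.0045, 0.0003, 0], "claw": 0},
    {"rotation": [0, 0, 0], "translation": [0.0045, 0.0004, 0], "claw": 0},
    {"rotation": [0, 0, 0], "translation": [0.0045, 0, 0], "claw": 0},
    {"rotation": [0, 0, 0], "translation": [0, 0, 0], "claw": 0},
    {"rotation": [0, 0, 0], "translation": [0, 0, 0], "claw": 0},
    {"rotation": [0, 0, 0], "translation": [0, 0, 0], "claw": 0},
  ],
)

```text
time_s: 15.9
ee_pos: [0.5103, -0.1549, 0.1066]
ee_rot: [-0.108, 2.743, 0.02]
wrist_force: [10.1, -0.7, 2.9]
finger_gap: 0.0171
```

```bash
python3 - <<'E'
from way import *
st=bot.read_state();print(RR.T@(st['ee_pos']-RO),RR.T@st['wrist_force'],st['finger_gap'])
R=RR.T@Ro.from_rotvec(st['ee_rot']).as_matrix()
E=RR.T@(st['ee_pos']-RO)+R@np.array([.0342,0,-.0187+.002]);print("E est",E)
p=bot.camera_params("wrist");np.savez("w16.npz",**p)
im=bot.snapshot("wrist")[:,:,::-1];cv2.imwrite("pics/w16.png",im)
crop(im,250,140,390,280,5,"pics/c_w16.png")
for n,X in(("E",E),("post top",(-.215,0,.015)),("sh",(-.215,0,0)),("shL",(-.215,-.013,0)),("shR",(-.215,.013,0))): print(n,(proj(p,RO+RR@np.array(X))-[250,140]+.5)*5-.5)
im=bot.snapshot("side")[:,:,::-1];crop(im,295,195,375,255,8,f"pics/c_side16.png")
E
```

```text
[-0.1828 -0.0004  0.0094] [10.0779 -1.4787 -2.5185] 0.017068137107840997
E est [-0.2146 -0.0004  0.0303]
E [345.0988 517.9588]
post top [349.69   483.0272]
sh [349.3998 459.1518]
shL [216.1842 459.1475]
shR [482.6715 459.156 ]
```

View pics/c_w16.png

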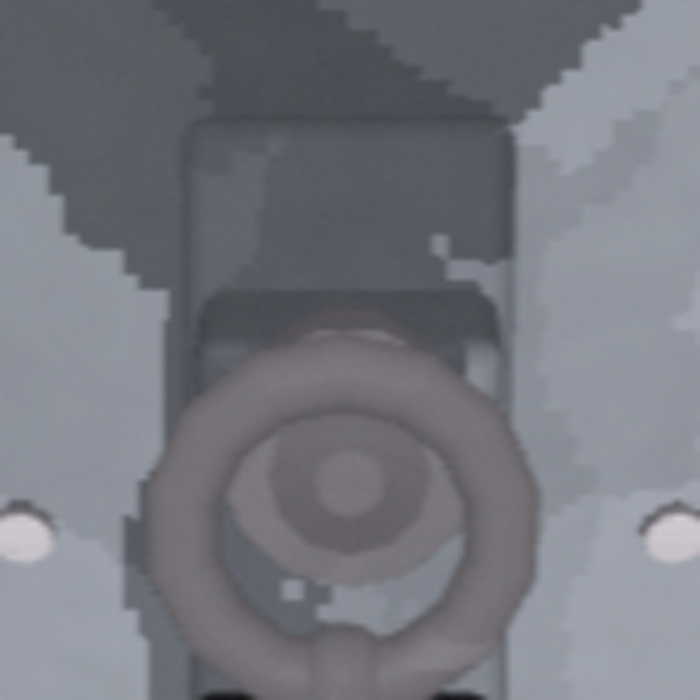

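View pics/c_side16.png

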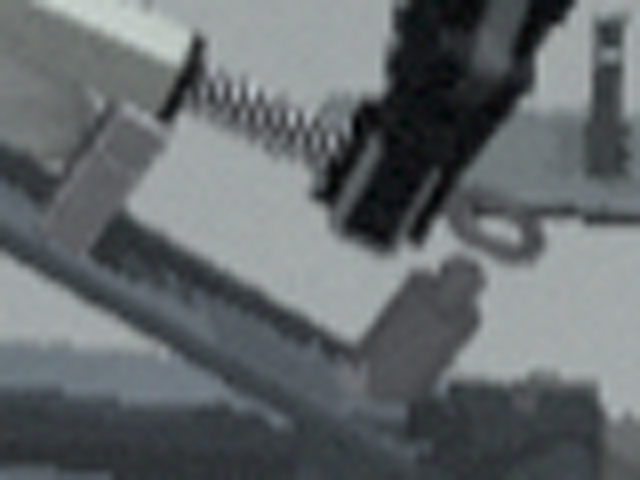

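```bash
python3 - <<'E'
from way import *
seq=[((-.2155,0,z),(z-.0045)/.0258*.13) for z in (.026,.022,.018,.014,.011,.008,.006,.0045)]
prt(seq)
E
```

```text
start [-0.1827 -0.0004  0.0094]
E [-0.2155  0.      0.026 ] th 0.10833333333333332 d [ 0.0001 -0.0003  0.0038] w [-0.0016 -0.0187  0.0003]
E [-0.2155  0.      0.022 ] th 0.08817829457364341 d [-0.0008  0.      0.0033] w [ 0.     -0.0202  0.    ]
E [-0.2155  0.      0.018 ] th 0.06802325581395348 d [-0.0007  0.      0.0033] w [ 0.     -0.0202  0.    ]
E [-0.2155  0.      0.014 ] th 0.04786821705426357 d [-0.0006  0.      0.0033] w [ 0.     -0.0202  0.    ]
E [-0.2155  0.      0.011 ] th 0.032751937984496125 d [-0.0004  0.      0.0025] w [ 0.     -0.0151  0.    ]
E [-0.2155  0.      0.008 ] th 0.017635658914728684 d [-0.0003  0.      0.0025] w [ 0.     -0.0151  0.    ]
E [-0.2155  0.      0.006 ] th 0.007558139534883723 d [-0.0002  0.      0.0017] w [ 0.     -0.0101  0.    ]
E [-0.2155  0.      0.0045] th 0.0 d [-0.0001  0.      0.0012] w [ 0.     -0.0076  0.    ]
```

Down to z≈0.018 first, then check.

drive_tool(
  steps=[
    {"rotation": [0, -0.019, 0], "translation": [0.0003, 0.0003, 0.0038], "claw": 0},
    {"rotation": [0, -0.02, 0], "translation": [-0.0008, 0, 0.0033], "claw": 0},
    {"rotation": [0, -0.02, 0], "translation": [-0.0007, 0, 0.0033], "claw": 0},
    {"rotation": [0, 0, 0], "translation": [0, 0, 0], "claw": 0},
    {"rotation": [0, 0, 0], "translation": [0, 0, 0], "claw": 0},
    {"rotation": [0, 0, 0], "translation": [0, 0, 0], "claw": 0},
  ],
)

```text
time_s: 16.6
ee_pos: [0.5155, -0.1543, 0.0976]
ee_rot: [-0.105, 2.684, 0.022]
wrist_force: [9.8, -1.0, 3.1]
finger_gap: 0.0172
```

```bash
python3 - <<'E'
from way import *
st=bot.read_state();print(RR.T@(st['ee_pos']-RO),RR.T@st['wrist_force'],st['finger_gap'])
R=RR.T@Ro.from_rotvec(st['ee_rot']).as_matrix()
E=RR.T@(st['ee_pos']-RO)+R@np.array([.0342,0,-.0187+.002]);print("E est",E)
p=bot.camera_params("wrist")
im=bot.snapshot("wrist")[:,:,::-1]
crop(im,250,140,390,280,5,"pics/c_w17.png")
for n,X in(("E",E),("post top",(-.215,0,.015))): print(n,(proj(p,RO+RR@np.array(X))-[250,140]+.5)*5-.5)
prt([((-.2155,0,z),(z-.0045)/.0258*.13) for z in (.014,.011,.008,.006,.0045)])
E
```

```text
[-0.1828 -0.0002 -0.0009] [ 9.8919 -1.7751 -2.1591] 0.017230143697714705
E est [-0.2158 -0.0001  0.0181]
E [345.5729 517.9707]
post top [347.4294 518.5871]
start [-0.1827 -0.0002 -0.0009]
E [-0.2155  0.      0.014 ] th 0.04786821705426357 d [-0.0008 -0.0005  0.0034] w [-0.0018 -0.0202  0.0002]
E [-0.2155  0.      0.011 ] th 0.032751937984496125 d [-0.0004  0.      0.0025] w [ 0.     -0.0151  0.    ]
E [-0.2155  0.      0.008 ] th 0.017635658914728684 d [-0.0003  0.      0.0025] w [ 0.     -0.0151  0.    ]
E [-0.2155  0.      0.006 ] th 0.007558139534883723 d [-0.0002  0.      0.0017] w [ 0.     -0.0101  0.    ]
E [-0.2155  0.      0.0045] th 0.0 d [-0.0001  0.      0.0012] w [ 0.     -0.0076  0.    ]
```

View pics/c_w17.png

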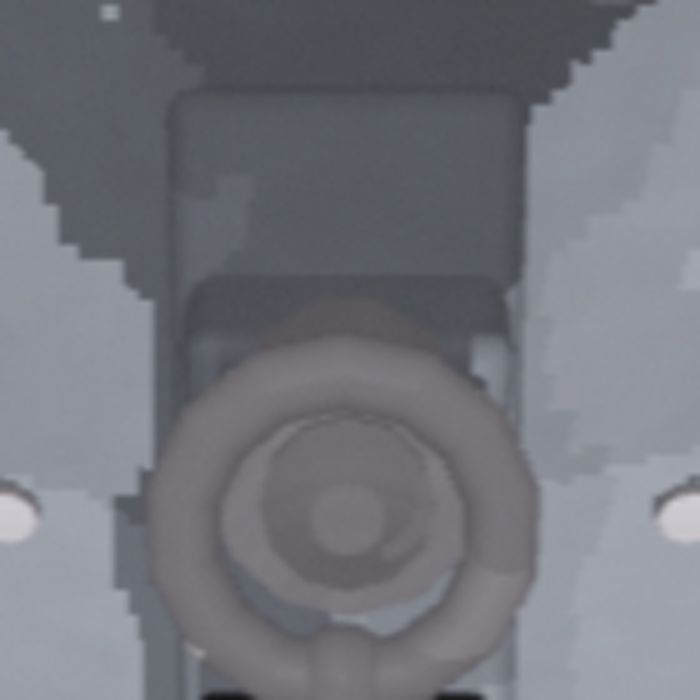

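drive_tool(
  steps=[
    {"rotation": [0, -0.02, 0], "translation": [-0.0007, 0, 0.0034], "claw": 0},
    {"rotation": [0, -0.015, 0], "translation": [-0.0004, 0, 0.0025], "claw": 0},
    {"rotation": [0, -0.015, 0], "translation": [-0.0003, 0, 0.0025], "claw": 0},
    {"rotation": [0, 0, 0], "translation": [0, 0, 0], "claw": 0},
    {"rotation": [0, 0, 0], "translation": [0, 0, 0], "claw": 0},
  ],
)

```text
time_s: 17.15
ee_pos: [0.5203, -0.1539, 0.0907]
ee_rot: [-0.103, 2.635, 0.025]
wrist_force: [10.2, -0.2, 2.9]
finger_gap: 0.017
```

```bash
python3 - <<'E'
from way import *
st=bot.read_state();print(RR.T@(st['ee_pos']-RO),RR.T@st['wrist_force'],st['finger_gap'])
R=RR.T@Ro.from_rotvec(st['ee_rot']).as_matrix()
E=RR.T@(st['ee_pos']-RO)+R@np.array([.0342,0,-.0187+.002]);print("E est",E)
prt([((-.2155,0,z),(z-.0045)/.0258*.13) for z in (.006,.0045)])
E
```

```text
[-0.182  -0.0002 -0.0093] [10.2727 -1.0267 -2.5734] 0.017023712820134162
E est [-0.2159 -0.0001  0.008 ]
start [-0.182  -0.0002 -0.0093]
E [-0.2155  0.      0.006 ] th 0.007558139534883723 d [-0.0006 -0.0005  0.0016] w [-0.0016 -0.0109  0.0001]
E [-0.2155  0.      0.0045] th 0.0 d [-0.0001  0.      0.0012] w [ 0.     -0.0076  0.    ]
```

drive_tool(
  steps=[
    {"rotation": [0, -0.01, 0], "translation": [-0.0003, 0, 0.0017], "claw": 0},
    {"rotation": [0, -0.008, 0], "translation": [-0.0001, 0, 0.0013], "claw": 0},
    {"rotation": [0, 0, 0], "translation": [0, 0, 0.0005], "claw": 0},
    {"rotation": [0, 0, 0], "translation": [0, 0, 0], "claw": 0},
    {"rotation": [0, 0, 0], "translation": [0, 0, 0], "claw": 0},
  ],
)

```text
time_s: 17.65
ee_pos: [0.5225, -0.1537, 0.0883]
ee_rot: [-0.103, 2.616, 0.025]
wrist_force: [9.0, -0.4, 4.0]
finger_gap: 0.017
```

```bash
python3 - <<'E'
from way import *
st=bot.read_state();print(RR.T@(st['ee_pos']-RO),RR.T@st['wrist_force'],st['finger_gap'])
R=RR.T@Ro.from_rotvec(st['ee_rot']).as_matrix()
E=RR.T@(st['ee_pos']-RO)+R@np.array([.0342,0,-.0187+.002]);print("E est",E)
im=bot.snapshot("wrist")[:,:,::-1]
crop(im,250,140,390,280,5,"pics/c_w18.png")
im=bot.snapshot("side")[:,:,::-1];crop(im,225,145,375,255,5,f"pics/c_side18.png")
E
```

```text
[-0.1813 -0.0002 -0.0126] [ 9.7791 -1.1409 -1.0008] 0.01702753123790776
E est [-0.2155 -0.0001  0.0041]
```

View pics/c_w18.png

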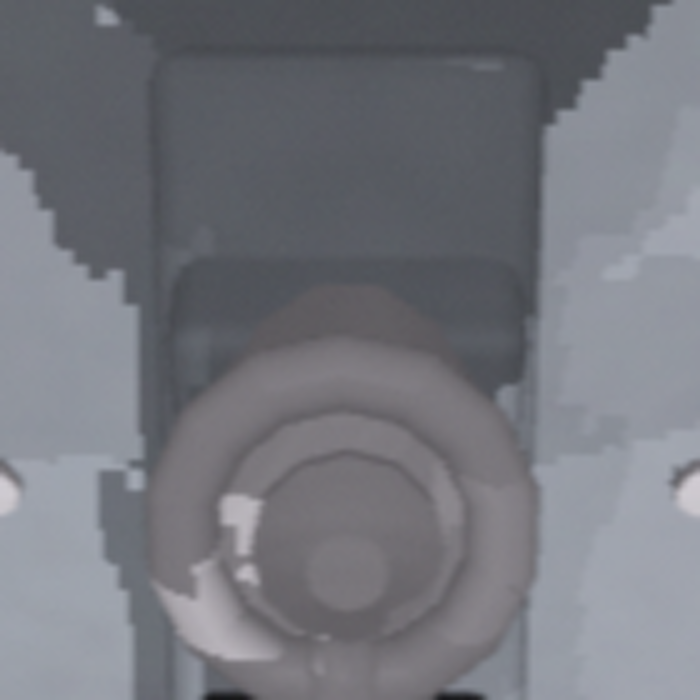

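View pics/c_side18.png

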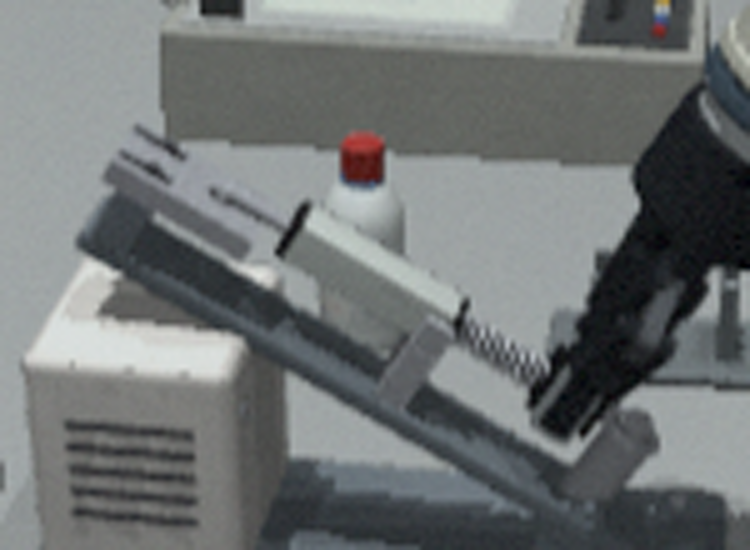

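drive_tool(
  steps=[
    {"rotation": [0, 0, 0], "translation": [-0.002, 0, 0.0002], "claw": 0},
    {"rotation": [0, 0, 0], "translation": [-0.0015, 0, 0], "claw": 0},
    {"rotation": [0, 0, 0], "translation": [-0.0015, 0, 0], "claw": 0},
    {"rotation": [0, 0, 0], "translation": [0, 0, 0], "claw": 0},
    {"rotation": [0, 0, 0], "translation": [0, 0, 0], "claw": 0},
    {"rotation": [0, 0, 0], "translation": [0, 0, 0], "claw": 0},
  ],
)

```text
time_s: 18.35
ee_pos: [0.5264, -0.1534, 0.0904]
ee_rot: [-0.103, 2.618, 0.025]
wrist_force: [3.7, 0.0, 7.0]
finger_gap: 0.0171
```

```bash
python3 - <<'E'
from way import *
st=bot.read_state();print(RR.T@(st['ee_pos']-RO),RR.T@st['wrist_force'],st['finger_gap'])
R=RR.T@Ro.from_rotvec(st['ee_rot']).as_matrix()
E=RR.T@(st['ee_pos']-RO)+R@np.array([.0342,0,-.0187+.002]);print("E est",E)
E
```

```text
[-0.1769 -0.0002 -0.0126] [ 6.6928 -0.2806  4.2304] 0.017143173955773635
E est [-0.2111 -0.0002  0.0041]
```

drive_tool(
  steps=[
    {"rotation": [0, 0, 0], "translation": [-0.0008, 0, -0.0003], "claw": 0},
    {"rotation": [0, 0, 0], "translation": [0, 0, 0], "claw": 0},
    {"rotation": [0, 0, 0], "translation": [0, 0, 0], "claw": 0.6},
    {"rotation": [0, 0, 0], "translation": [0, 0, 0], "claw": 0.6},
    {"rotation": [0, 0, 0], "translation": [0, 0, 0], "claw": 0.6},
    {"rotation": [0, 0, 0], "translation": [0, 0, 0], "claw": 0.6},
  ],
)

```text
time_s: 18.95
ee_pos: [0.526, -0.1528, 0.0886]
ee_rot: [-0.104, 2.622, 0.028]
wrist_force: [-0.5, 0.1, 0.4]
finger_gap: 0.0511
```

drive_tool(
  steps=[
    {"rotation": [0, 0, 0], "translation": [0, 0, -0.02], "claw": 0.6},
    {"rotation": [0, 0, 0], "translation": [0, 0, -0.03], "claw": 0.6},
    {"rotation": [0, 0, 0], "translation": [0, 0, -0.04], "claw": 0.6},
    {"rotation": [0, 0, 0], "translation": [0, 0, -0.04], "claw": 0.6},
    {"rotation": [0, 0, 0], "translation": [0, 0, 0], "claw": 0.6},
    {"rotation": [0, 0, 0], "translation": [0, 0, 0], "claw": 0.6},
  ],
)

```text
time_s: 19.55
ee_pos: [0.4622, -0.1584, 0.2036]
ee_rot: [-0.104, 2.619, 0.025]
wrist_force: [-0.8, -0.3, -0.9]
finger_gap: 0.0513
```

```bash
python3 - <<'E'
from way import *
st=bot.read_state();print(RR.T@(st['ee_pos']-RO),RR.T@st['wrist_force'],st['finger_gap'])
p=bot.camera_params("wrist");np.savez("w19.npz",**p)
im=bot.snapshot("wrist")[:,:,::-1];cv2.imwrite("pics/w19.png",im)
im=bot.snapshot("side")[:,:,::-1];crop(im,225,145,375,255,5,f"pics/c_side19.png");cv2.imwrite("pics/side19.png",im)
for n,X in (("eye exp",(-.210,0,.004)),("post top",(-.215,0,.015)),("sh",(-.215,0,0))): print(n,proj(p,RO+RR@np.array(X)))
E
```

```text
[-0.176  -0.0001  0.1176] [-1.1619 -0.1926 -0.3913] 0.0512752246504096
eye exp [319.0705 193.6112]
post top [319.0766 189.128 ]
sh [319.0772 186.4336]
```

View pics/w19.png

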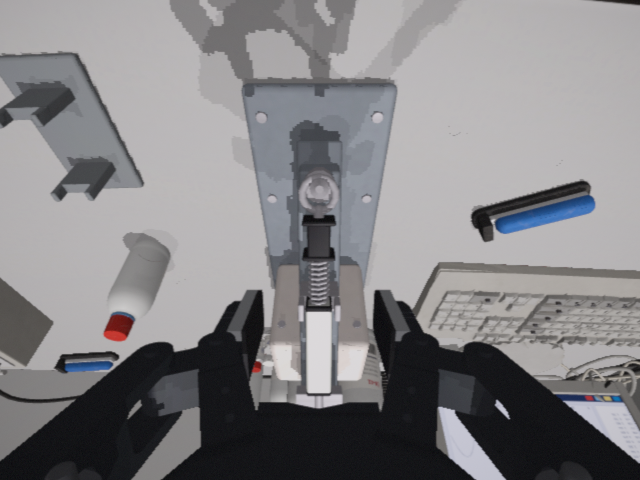

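View pics/c_side19.png

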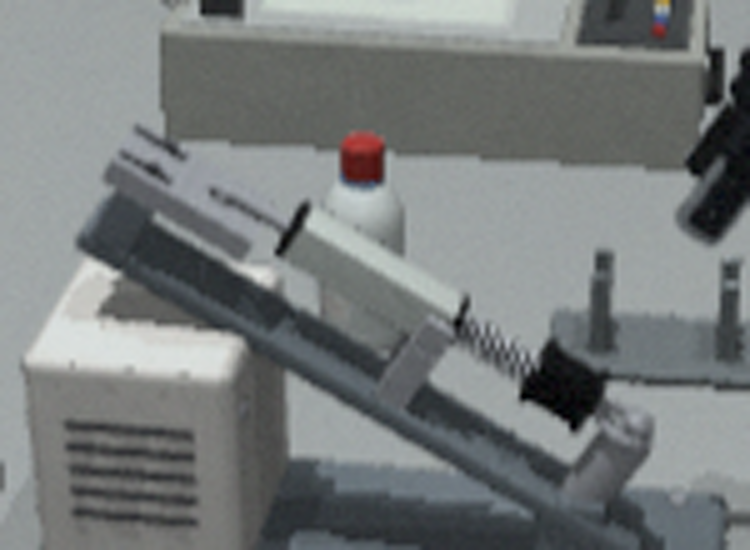

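```bash
python3 - <<'E'
from h import *
im=cv2.imread("pics/w19.png");crop(im,280,150,360,260,6,"pics/c_w19.png")
im=cv2.imread("pics/side19.png");crop(im,315,205,375,250,12,"pics/c_s19.png")
E
```

```text
(no output)
```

View pics/c_w19.png

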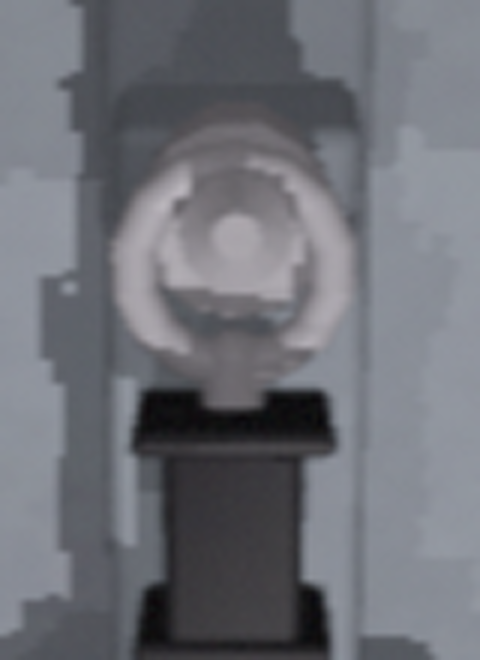

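View pics/c_s19.png

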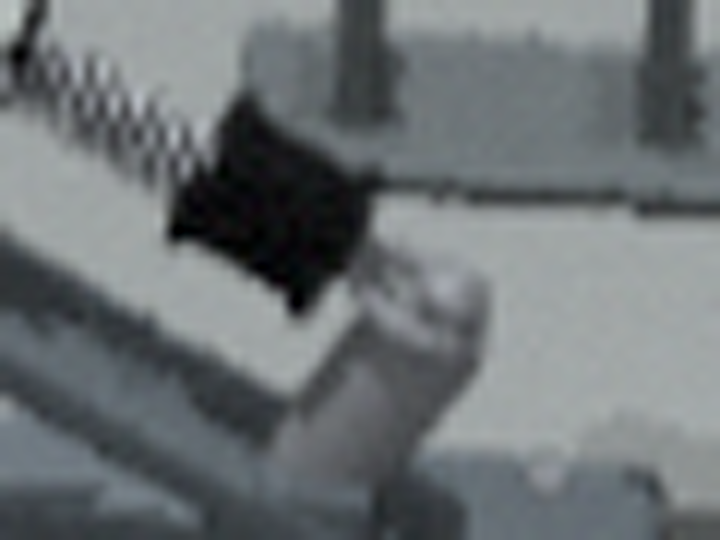

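```bash
python3 - <<'E'
from station import bot
print(bot.read_state()['time_s'],bot.read_state()['wrist_force']);print(bot.finish_job())
E
```

```text
19.65 [-0.06646359  0.02915924 -0.70260967]
the job is handed in; nothing more can be done
None
```

The spring is fitted and I handed the job in at about 19.7 s; the station gives no verdict, so the checks below are my own.

I took the spring from its stand and put the hook's pin into the anchor hole, which lay about 4 mm above the plate's mid-way point. The pin went to about 23 mm depth by arm pose, where contact stopped it at 7 N. I then drew the handle out (about 10 N pull), passed the eye over the head of the post and lowered it onto the neck.

**Last checks, from the wrist and side pictures after letting go:**
- **Eye:** it lies round the neck below the head, about 5 mm up-slope of the post point as the spring pulls it against the neck.
- **Spring:** by eye, the rod lies flat on the plate, the tube lies in the fork, and the spring is clearly stretched (about 30 mm, estimated from the geometry).
- **Gripper:** it is clear and the wrist force is under 1 N.
- **Bystanders:** nothing came near them. The bottle and stapler look unmoved in the wrist picture. I took no last close look at the beaker.

**One disagreement:** before insertion, the top and side cameras put the pin up to about 2 mm either way of the wrist camera's value for the hole. I used a value near the wrist fit and felt no contact until the pin was seated. After I let go, the spring slid about 3.5 mm down-slope, which I took up when gripping the handle.

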